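# Hang the brush cup on the wash tub rim and slide it home under its keeper

### The job

Hang the brush cup by its own hook over the wash tub's far rim (the long rim away from the robot), on the free stretch clear of the red keeper, cup on the outside and hook prong inside, fully down on the rim. Then, keeping it hooked and down, slide it along the rim under the red keeper until you feel it press lightly against the keeper's stop, and let go, leaving it hanging there upright. Work gently, never pushing or knocking against the tub or keeper with more than 15 N, and leave the jar, tin and paint tube where they are.

Things in the scene. Friction and masses are not known exactly. Their poses are not given: they have to be found in the camera images.
- cup: Aluminium brush cup with its own hook, standing on the table at first; 190 to 300 g. Origin: centre of underside; hook on its -x side, y along the hook. Box 46 (x) by 80 (y) by 50 mm high. Its flat back face (x = -23 mm) runs up to the hook as a plate 80 mm wide, 4 mm thick. On the hook stands an orange grip tab, 12 (x) by 24 (y) mm, z = 84 to 130 mm: pinch its 12 mm from above.
- cup_seat (a point): Middle of the slot's roof, i.e. the underside of the hook's bridge, which rests on the rim when hung: cup frame x = -26.8, y = 0, z = 80 mm, axes as the cup's. The bridge is 80 mm long in y (40 each way), 4 mm thick. The slot between back plate and prong is 7.6 mm wide in x and centred here.
- cup_grip (a point): On the axis of the orange grip tab, 15 mm below its top: cup frame x = -26.8, y = 0, z = 115 mm. Axes as the cup's.
- tub: White enamel brush-wash tub with blue rim, open, fixed to the table: 150 (x) by 220 (y) by 100 mm high. Origin: centre of underside; +x is its far side. Far rim: straight along y, 6 mm thick (x = 69 to 75 mm), top at z = 100 mm. The far wall's outside is flush with the rim (x = 75 mm); below z = 92 mm the wall is 4 mm thick.
- rim_mid (a point): Middle of the far rim's top: tub frame x = 72, y = 0, z = 100 mm. Axes as the tub's. The rim to the -y side of the keeper is free.
- rim_home (a point): Point on the far rim's top over which the middle of the hook's bridge stands when the cup is home (its +y end touching the stop): tub frame x = 72, y = 48, z = 100 mm. Axes as the tub's.
- keeper: Red rigid keeper on the far rim's +y end; origin and axes as the tub's. Stop block: y = 88 to 100, x = 63 to 81 mm, up to 12 mm above the rim's top. Its flat tongue reaches over the rim to y = 72 mm, 8 to 12 mm above the rim's top. The 4 mm bridge's end slides under the tongue (4 mm to spare), 16 mm deep, until it butts on the stop block's face at y = 88 mm.
- jar: Bystander: amber glass jar with black cap, 64 mm across, 85 mm high; origin centre of underside. It and the cup stand on opposite sides of the tub.
- tin: Bystander: green tin, 60 mm across, 60 mm high; origin centre of underside.
- paint_tube: Bystander: white paint tube with red band lying flat beyond the tub, about 120 mm long, 26 mm wide, 21 mm high; origin under its middle, x along it.
- prong_tip (a point): Lower end of the hook's prong, at its middle: cup frame x = -32.6, y = 0, z = 58 mm (22 mm below the bridge's underside), axes as the cup's. The prong is 4 mm thick (x = -30.6 to -34.6 mm), 30 mm wide in y.
There are look-alikes about, which are no part of the job. Of the things that look like the cup, the middle-sized one is meant.

How it is judged:
By the outcome, as a careful person would: the job done as asked, in the order asked, and still so for the second after the job is handed in, with the robot touching nothing.
It also fails if it takes over 72 s, if anything falls off the work surface, if the arm or the gripper's body presses on something with over 40 N, if the wrist force passes 120 N, or if a joint passes its speed limit or range.

### The arm

A 6-joint arm with a two-finger parallel gripper is mounted at the origin on the work surface. World frame = base frame: x ahead of the robot, y to its left, z up, the work surface at z = 0. Lengths are in mm, angles in rad, forces in N, time in s.
With the tool pointing down it reaches from about 350 to 875 mm from the base axis. Payload 4.2 kg.
Tool frame: the origin (TCP) lies where the fingers leave the gripper's body, on its centre line; the fingertips stand 73 mm ahead of it and the grasp point (between the pads) lies 54 mm ahead of it; z points along the fingers, y is the direction in which the jaws open and shut (so a half turn about z gives the same grasp; the last joint's range is limited). The gripper opens to 85 mm and grips with 20 to 120 N. Pads are 22 mm wide; open, the fingers measure 114 mm over their backs; the gripper's body (76 mm by 85 mm) begins 54 mm behind the grasp point. The pads swing forward as they close: fully open they stand 13 mm farther back than shut.
Start: joints at [-0.962, 0.385, 0.008, 0, -1.194, -0.259], TCP at [214.208, -587.124, 303.912] pointing down, gripper open.
Joint ranges: [-3.14, 3.14], [-1.21, 2.06], [-1.07, 1.41], [-3.16, 2.05], [-2.99, -0.16], [-3.1, 3.1]. Speed limits (rad/s): [2.79, 2.79, 3.14, 3.14, 3.14, 3.14].

### API

Orientations are given as a unit quaternion [x, y, z, w].
In Python, from bench import arm gives the robot as it stands.
- The arm moves only by the tool apply_moves, never from a script. Its argument "increments" is a list that holds one entry, the list of rows, each a list of 7 numbers: the shift along the tool's x, y, z scaled (see below), then the turn, a rotation vector about the tool's x, y, z scaled (see below), then the gripper's target within -1 to 1 (fully open at 1, half-way at 0, shut at -1). A call has 1 to 10 rows; each row is the pose to reach, as a shift and turn from the pose commanded when the call began, along the tool's axes at that moment; what a row does not reach only later rows make up. The controller multiplies each number of a shift by 100 mm and each number of a turn by 0.5 rad. A row lasts 1/10 s, in which the tool goes at most 50 mm and 8.59 degrees, less where a joint would pass 70% of its speed; a pose out of reach is approached as far as the arm can. A call with a number of a shift or a turn outside -1 to 1 is refused whole. A call with a gripper value outside its range is refused whole. The fingers move at their own pace and stop on an object; the grip force is fixed at half the most. Time passes only in rows, so rows that repeat a pose let the fingers close. It gives the time, the measured TCP pose, the force and the opening at its end, in the units of the state.
- arm.read_state(): the state, without advancing time (a new reading comes with each control period).
- arm.get_image(name): name is "scene" or "top" or "wrist"; returns a dict with "img" (400x640x3 uint8, red, green, blue), "fx", "fy", "cx", "cy" (pixels), "pose" (4x4, takes a point from camera to world coordinates). Camera axes: x right, y up, looking along -z (the intrinsics and any distortion apply to the point x, -y, -z); pixel columns grow to the right and rows downward; lengths in mm; the calibration is good to about 2 mm. A picture is of the moment at which its call begins. There is no depth.
- arm.job_done(): hands the job in, once; it reports no verdict.
Trained networks look in a picture, given as the dict that the camera call returned (one of the last four; its "shot" number tells which), for a name from the list of things; names that differ only in an ending like _2 or _b are one class to them, and where a whole thing is asked for, a point or a joint stands for the part that bears it (a point fixed in the world has none). Each returns a list of dicts, best first, with "conf" (0 to 1); they miss things now and then, are a little off and sometimes report something else, mostly with a low value. They report only what shows in the picture. A call takes as long as a camera call. They do not tell look-alikes from the thing itself.
- arm.outline_of(label, picture): "pixels" (400x640 bool, what is visible of it) and "box" ([centre column, centre row, width, height] in pixels, round what is visible of it).
- arm.mark_of(label, picture): "at" ([column, row] in pixels: a listed point, or the origin of a listed thing).
The state is a dict: "clock": time; "joints": joint angles; "joint_vel": joint speeds; "joint_efforts": joint torques, N m; "position": TCP position; "ee_rot": TCP orientation; "contact_force": force on the tool from outside, world axes, zero at the start; "wrist_torque": the same for the moment, N m; "gripper_width": finger opening in mm.
Only numpy, scipy, OpenCV 4.12 (cv2) and the standard library are available. Lean on these libraries where they do the work, as an engineer would, in place of code of your own. Each camera call takes 0.05 s, during which the arm holds its last target.

## Working session

There is one attempt and no reset: what is moved stays moved. The work goes in short steps, Python scripts to look and compute and a tool call to move; the robot and the scene stay as the last step left them, time stands still between calls to the robot, and variables do not carry over. Pictures are saved under pics/ and viewed, and the job is handed in when it is done.

Besides the shell and the picture viewer there is one more tool, called after ">>>" as name(argument=value, ...) on one line, values as JSON. apply_moves: Moves the arm, as the interface text tells. Shifts and turns lie within -1 to 1; 1 stands for 100 mm of shift or 0.5 rad of turn. Its arguments: {"type":"object","properties":{"increments":{"type":"array"}},"required":["increments"]}

```bash
mkdir -p pics; ls
python3 - <<'E'
from bench import arm
import cv2
s=arm.read_state(); print(s)
for n in ["scene","top","wrist"]:
    p=arm.get_image(n); cv2.imwrite(f"pics/a_{n}.png",p["img"][:,:,::-1])
    print(n,p["fx"],p["fy"],p["cx"],p["cy"],p["pose"],[k for k in p if k!="img"])
E
```

```text
pics
{'clock': 0.0, 'joints': array([-9.62410947e-01,  3.85534924e-01,  6.61089206e-03, -5.09762709e-04,
       -1.19397474e+00, -2.58581718e-01]), 'joint_vel': array([-0.00179517, -0.00117454,  0.00132847, -0.00017969, -0.00057037,
       -0.00074361]), 'joint_efforts': array([ 8.29418022e-04, -3.92292666e+01,  1.88398612e+01,  4.18587416e+00,
       -4.58459413e-03,  7.03123053e-07]), 'position': array([ 214.06308053, -586.74021291,  302.8270198 ]), 'ee_rot': array([-1.73918763e-01,  9.84759414e-01,  1.05349966e-03, -2.26561670e-04]), 'contact_force': array([ 0.2360771 , -0.08939493,  0.63511496]), 'wrist_torque': array([-0.01687142,  0.03791155, -0.01616156]), 'gripper_width': 84.96774726664499}
scene 473.67229484686356 473.67229484686356 314.1910836995485 188.50105595946027 [[-4.43993985e-01 -5.83444095e-01  6.80045829e-01  1.48428103e+03]
 [ 8.95914747e-01 -3.01226947e-01  3.26495166e-01  4.64025469e+02]
 [ 1.43564525e-02  7.54224976e-01  6.56459121e-01  9.86923249e+02]
 [ 0.00000000e+00  0.00000000e+00  0.00000000e+00  1.00000000e+00]] ['fx', 'fy', 'cx', 'cy', 'pose', 'shot']
top 381.60213521328285 381.60213521328285 316.62751970248434 196.94651307730769 [[-8.00288998e-03  9.91859821e-01 -1.27082844e-01  4.43414805e+02]
 [-9.99614087e-01 -1.13159815e-02 -2.53697957e-02  2.53094237e+01]
 [-2.66013481e-02  1.26830769e-01  9.91567609e-01  1.12236608e+03]
 [ 0.00000000e+00  0.00000000e+00  0.00000000e+00  1.00000000e+00]] ['fx', 'fy', 'cx', 'cy', 'pose', 'shot']
wrist 357.01182335226923 357.01182335226923 311.68678607494246 198.14684573863707 [[-3.41438172e-01 -9.00263213e-01 -2.70085396e-01  1.43746266e+02]
 [ 9.39902748e-01 -3.26525906e-01 -9.98181149e-02 -6.12887754e+02]
 [ 1.67269797e-03 -2.87935721e-01  9.57648277e-01  3.71385833e+02]
 [ 0.00000000e+00  0.00000000e+00  0.00000000e+00  1.00000000e+00]] ['fx', 'fy', 'cx', 'cy', 'pose', 'shot']
```

View pics/a_scene.png

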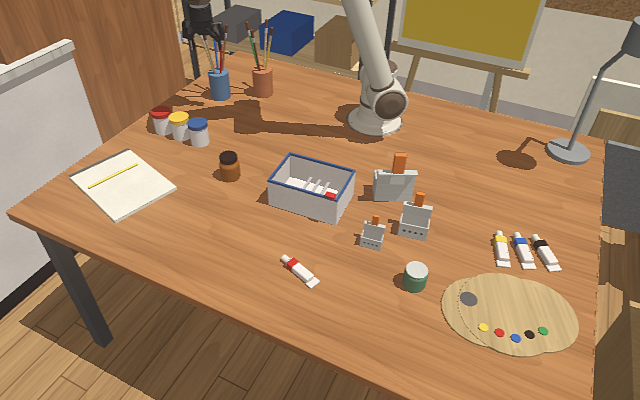

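View pics/a_top.png

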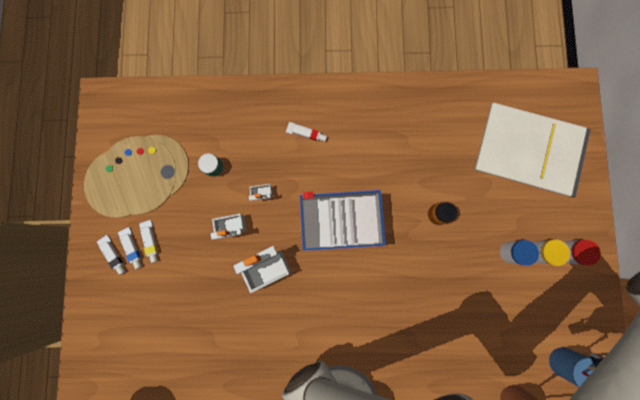

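View pics/a_wrist.png

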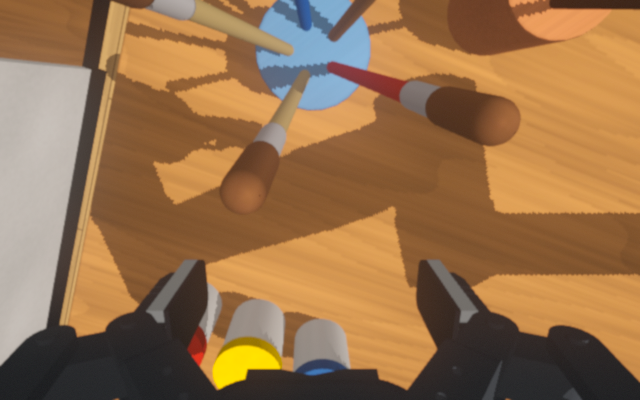

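The top view shows +y to the left and +x up. The tub is at about (342,220) with the red keeper at (308,195). There are three cups, at (262,192) small, (228,226) middle and (265,268) large. Next I'll measure them.

```bash
cat > h.py <<'E'
from bench import arm
import numpy as np, cv2
from scipy.optimize import least_squares
from scipy.spatial.transform import Rotation as R
def proj(p,P):
    T=np.linalg.inv(p["pose"]); q=(T[:3,:3]@np.atleast_2d(P).T).T+T[:3,3]
    return np.c_[p["fx"]*q[:,0]/-q[:,2]+p["cx"], p["fy"]*q[:,1]/q[:,2]+p["cy"]]
def ray(p,uv):
    d=np.array([(uv[0]-p["cx"])/p["fx"],-(uv[1]-p["cy"])/p["fy"],-1.])
    return p["pose"][:3,3], p["pose"][:3,:3]@d
def atz(p,uv,z):
    o,d=ray(p,uv); return o+d*(z-o[2])/d[2]
def tri(obs):
    A=[];b=[]
    for p,uv in obs:
        o,d=ray(p,uv); d=d/np.linalg.norm(d); M=np.eye(3)-np.outer(d,d); A.append(M); b.append(M@o)
    return np.linalg.lstsq(np.vstack(A),np.hstack(b),rcond=None)[0]
E
python3 - <<'E'
from h import *
np.set_printoptions(precision=1,suppress=True)
ps={n:arm.get_image(n) for n in ["scene","top"]}
for n,p in ps.items():
    for l in ["cup","cup_seat","cup_grip","prong_tip","tub","rim_mid","rim_home","keeper","jar","tin","paint_tube"]:
        print(n,l,[(np.array(d["at"]),round(d["conf"],2)) for d in arm.mark_of(l,p)])
    for d in arm.outline_of("cup",p): print("box",np.array(d["box"]),d["conf"])
E
```

```text
scene cup [(array([409.5, 228.1]), 0.94), (array([392.8, 191.9]), 0.64), (array([374.5, 244.8]), 0.63)]
scene cup_seat [(array([371.3, 223.7]), 0.8), (array([395. , 172.9]), 0.76), (array([415.3, 205.4]), 0.7), (array([316.7, 194.2]), 0.69)]
scene cup_grip [(array([397.1, 156.1]), 0.98), (array([420., 197.]), 0.85), (array([373.5, 219.9]), 0.62)]
scene prong_tip [(array([418. , 208.7]), 0.95), (array([373.8, 229.4]), 0.83), (array([396.4, 185.6]), 0.72)]
scene tub []
scene rim_mid [(array([304.4, 188.6]), 0.96)]
scene rim_home [(array([316.2, 193.6]), 0.9)]
scene keeper []
scene jar [(array([228.1, 174.6]), 0.68), (array([300.7, 190.8]), 0.19)]
scene tin [(array([411.3, 283.5]), 0.92)]
scene paint_tube [(array([295.4, 270.4]), 0.77), (array([410.7, 281.5]), 0.6)]
box [397.1 174.4  43.1  50.6] 0.8
box [372.6 234.2  24.4  34.5] 0.78
box [415.5 215.9  35.8  49.9] 0.71
top cup [(array([229.5, 226.6]), 0.87), (array([266.8, 268. ]), 0.8), (array([261.5, 193.4]), 0.6)]
top cup_seat [(array([262.9, 196.9]), 0.83), (array([228.2, 232.7]), 0.65), (array([256.9, 260.1]), 0.56)]
top cup_grip [(array([225.1, 233.4]), 0.84), (array([251.3, 259.8]), 0.77), (array([260.2, 192.3]), 0.75)]
top prong_tip [(array([257. , 253.6]), 0.88), (array([226.3, 232.5]), 0.77), (array([260.4, 195.6]), 0.65)]
top tub [(array([341.8, 220.5]), 0.95)]
top rim_mid [(array([338.8, 191.9]), 0.59)]
top rim_home [(array([323.7, 192.4]), 0.77), (array([339.9, 222. ]), 0.23)]
top keeper []
top jar [(array([437.9, 213.7]), 0.87)]
top tin [(array([212.6, 171.1]), 0.94), (array([224.1, 234.2]), 0.71), (array([225.9, 234.3]), 0.24)]
top paint_tube [(array([304.7, 132.2]), 0.72)]
box [260.9 269.5  56.5  44. ] 0.87
box [226.6 226.9  33.8  21.1] 0.77
box [260.2 192.4  22.3  12.3] 0.52
```

Run:
```python
from h import *
for n,(u,v) in {"scene":(350,210),"top":(280,220)}.items():
    p=arm.get_image(n); c=p["img"][v-75:v+75,u-100:u+100,::-1]
    cv2.imwrite(f"pics/b_{n}.png",cv2.resize(c,None,fx=4,fy=4,interpolation=cv2.INTER_CUBIC))
```

```text
(no output)
```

View pics/b_scene.png

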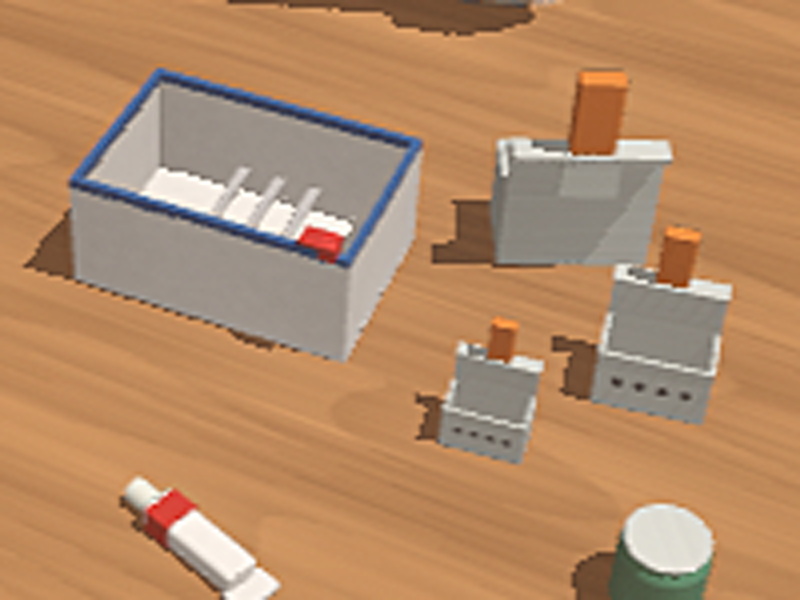

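View pics/b_top.png

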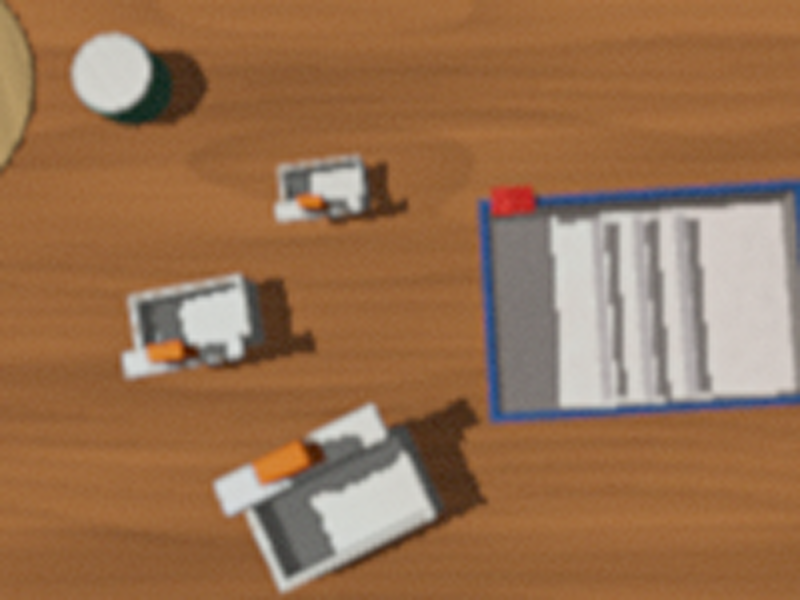

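Run:
```python
from h import *
np.set_printoptions(precision=1,suppress=True)
S=arm.get_image("scene");T=arm.get_image("top")
M={}
def both(l):
    a=arm.mark_of(l,S);b=arm.mark_of(l,T);out=[]
    for d in a:
        for e in b:
            X=tri([(S,d["at"]),(T,e["at"])]); r=max(np.linalg.norm(proj(p,X)[0]-q["at"]) for p,q in((S,d),(T,e)))
            if r<4: out.append((X,round(r,1)))
    return out
for l in ["cup","cup_seat","cup_grip","prong_tip","tub","rim_mid","rim_home","jar","tin","paint_tube"]: print(l,both(l))
# blue rim
for n,p in(("scene",S),("top",T)):
    h=cv2.cvtColor(p["img"],cv2.COLOR_RGB2HSV); m=cv2.inRange(h,(105,90,40),(128,255,200))
    u=slice(260,370) if n=="scene" else slice(290,400)
    mm=np.zeros_like(m); mm[140:270,u]=m[140:270,u]
    c=np.argwhere(mm)[:,::-1].astype(np.float32)
    hull=cv2.convexHull(c); q=cv2.approxPolyDP(hull,4,True)[:,0]
    print(n,[ (x,atz(p,x,100)) for x in q])
    if n=="top": print(cv2.minAreaRect(c))
for uv in [(222.2,238.5),(225,237),(241.5,240)]: print(atz(T,uv,84))
```

```text
cup [(array([376.8, 200.9,   9.5]), np.float64(1.8))]
cup_seat [(array([410.4, 214.3, 110. ]), np.float64(0.2)), (array([586.1, 208. ,  51.4]), np.float64(0.2)), (array([474.2, 298.9,  79. ]), np.float64(0.1))]
cup_grip [(array([412. , 214.5, 175.6]), np.float64(0.4)), (array([476.2, 300.8, 103.4]), np.float64(0.5)), (array([585.6, 207.9,  84.2]), np.float64(1.4))]
prong_tip [(array([584.7, 211.4,  52.1]), np.float64(2.5)), (array([482.2, 303.6,  63.8]), np.float64(2.3)), (array([426.3, 222.2,  90.1]), np.float64(0.4))]
tub []
rim_mid [(array([593.3, -11.1, 106.5]), np.float64(0.0))]
rim_home [(array([581.1,  32.7, 107.6]), np.float64(1.9))]
jar []
tin [(array([667.5, 362.2, -10.7]), np.float64(0.2))]
paint_tube [(array([783. ,  83.6,   2.1]), np.float64(0.4))]
scene [(array([354., 170.], dtype=float32), array([435.3,  91.3, 100. ])), (array([337., 200.], dtype=float32), array([580. , 100.8, 100. ])), (array([268., 181.], dtype=float32), array([ 597.3, -110.8,  100. ])), (array([289., 152.], dtype=float32), array([ 445.9, -124.2,  100. ]))]
top [(array([384., 244.], dtype=float32), array([ 446.8, -126. ,  100. ])), (array([303., 249.], dtype=float32), array([435.4,  88.8, 100. ])), (array([300., 196.], dtype=float32), array([577.5,  96.5, 100. ])), (array([379., 191.], dtype=float32), array([ 588.7, -116.8,  100. ]))]
((342.0189514160156, 219.82241821289062), (54.84636688232422, 82.15210723876953), 86.633544921875)
[465.3 310.1  84. ]
[469.3 302.5  84. ]
[460.8 257.2  84. ]
```

```bash
cat >> h.py <<'E'
import json,os
def Rdown(yaw): # yaw = world angle of tool y; z down
    y=np.array([np.cos(yaw),np.sin(yaw),0]);z=np.array([0,0,-1.]);return np.c_[np.cross(y,z),y,z]
def load():
    if os.path.exists("cmd.json"):
        d=json.load(open("cmd.json"));return np.array(d[0]),R.from_quat(d[1])
    return np.array([214.208,-587.124,303.912]),R.from_matrix(Rdown(np.radians(110.04)))
def save(p,r): json.dump([list(p),list(r.as_quat())],open("cmd.json","w"))
def app(p,r,row): return p+r.apply(np.array(row[:3])*100), r*R.from_rotvec(np.array(row[3:6])*.5)
def did(*rows):  # last row of every call made
    p,r=load()
    for x in rows: p,r=app(p,r,x)
    save(p,r); st(); return p,r
def st():
    p,r=load(); s=arm.read_state(); y=r.as_matrix()[:,1]
    q=R.from_quat(s["ee_rot"]); e=(r.inv()*q).as_rotvec()
    print("t %.2f"%s["clock"],"cmd",p.round(2),"yaw %.2f"%np.degrees(np.arctan2(y[1],y[0])),"meas",s["position"].round(2),"rotdiff",e.round(4),"F",s["contact_force"].round(1),"M",s["wrist_torque"].round(2),"w %.1f"%s["gripper_width"])
def need(pos,yaw_deg=None,R_=None):
    p,r=load(); t=r.inv().apply(np.array(pos)-p)/100
    Rt=R.from_matrix(Rdown(np.radians(yaw_deg))) if R_ is None else R_
    return np.round(np.r_[t,(r.inv()*Rt).as_rotvec()/.5],3)
E
python3 - <<'E'
from h import *
st()
p,r=load()
W=[((230,-570,370),110),((320,-500,370),130),((400,-420,370),150),((460,-330,370),170),((500,-250,370),180),((500,-150,370),187),((500,-50,370),190),((490,50,370),190),((480,150,370),190),((475,210,370),190)]
for w,y in W:
    row=np.r_[r.inv().apply(np.array(w)-p)/100,(r.inv()*R.from_matrix(Rdown(np.radians(y)))).as_rotvec()/.5].round(2)
    print(list(row)); p,r=app(p,r,row)
E
```

```text
t 2.65 cmd [ 214.21 -587.12  303.91] yaw 110.04 meas [ 214.19 -587.13  303.91] rotdiff [-0. -0. -0.] F [ 0.  -0.5  0. ] M [ 0.02 -0.01  0.02] w 85.8
[np.float64(-0.21), np.float64(0.11), np.float64(-0.66), np.float64(0.0), np.float64(0.0), np.float64(0.0)]
[np.float64(-1.08), np.float64(0.35), np.float64(-0.0), np.float64(0.0), np.float64(0.0), np.float64(-0.7)]
[np.float64(-1.13), np.float64(0.09), np.float64(-0.0), np.float64(0.0), np.float64(0.0), np.float64(-0.69)]
[np.float64(-1.08), np.float64(-0.06), np.float64(-0.0), np.float64(0.0), np.float64(0.0), np.float64(-0.7)]
[np.float64(-0.85), np.float64(-0.26), np.float64(-0.0), np.float64(0.0), np.float64(0.0), np.float64(-0.35)]
[np.float64(-1.01), np.float64(0.0), np.float64(-0.0), np.float64(-0.0), np.float64(0.0), np.float64(-0.25)]
[np.float64(-0.99), np.float64(-0.12), np.float64(-0.0), np.float64(-0.0), np.float64(0.0), np.float64(-0.1)]
[np.float64(-1.0), np.float64(-0.07), np.float64(-0.0), np.float64(-0.0), np.float64(0.0), np.float64(-0.0)]
[np.float64(-1.0), np.float64(-0.08), np.float64(-0.0), np.float64(-0.0), np.float64(0.0), np.float64(-0.0)]
[np.float64(-0.6), np.float64(-0.05), np.float64(-0.0), np.float64(-0.0), np.float64(0.0), np.float64(-0.0)]
```

>>> apply_moves(increments=[[[-0.1,0.05,-0.3,0,0,0,1],[-0.2,0.1,-0.66,0,0,0,1],[-0.2,0.1,-0.66,0,0,0,1]]])

```text
clock: 2.95
position: [230.7, -571.9, 376.3]
ee_rot: [-0.175, 0.985, -0.006, 0.001]
contact_force: [0.4, -0.0, 0.8]
gripper_width: 85.4
```

>>> apply_moves(increments=[[[-0.4,0.1,0,0,0,-0.25,1],[-0.8,0.25,0,0,0,-0.5,1],[-1,0.35,0,0,0,-0.7,1],[-1,0.35,0,0,0,-0.7,1]]])

```text
clock: 3.35
position: [313.3, -502.0, 370.0]
ee_rot: [-0.345, 0.939, -0.0, 0.0]
contact_force: [-0.5, 0.1, -0.5]
gripper_width: 85.5
```

>>> apply_moves(increments=[[[-0.4,0.03,0,0,0,-0.25,1],[-0.8,0.07,0,0,0,-0.5,1],[-1,0.1,0,0,0,-0.7,1],[-1,0.1,0,0,0,-0.7,1]]])

```text
clock: 3.75
position: [382.6, -430.7, 369.9]
ee_rot: [-0.502, 0.865, -0.0, 0.0]
contact_force: [-1.0, 0.9, 0.4]
gripper_width: 85.1
```

>>> apply_moves(increments=[[[-0.4,-0.03,0,0,0,-0.25,1],[-0.8,-0.05,0,0,0,-0.5,1],[-1,-0.06,0,0,0,-0.7,1],[-1,-0.06,0,0,0,-0.7,1]]])

```text
clock: 4.15
position: [437.0, -347.3, 369.9]
ee_rot: [-0.644, 0.765, -0.0, 0.0]
contact_force: [-1.3, -0.2, 0.7]
gripper_width: 85.4
```

>>> apply_moves(increments=[[[-0.4,-0.1,0,0,0,-0.2,1],[-0.8,-0.2,0,0,0,-0.4,1],[-1,-0.26,0,0,0,-0.6,1],[-1,-0.26,0,0,0,-0.6,1]]])

```text
clock: 4.55
position: [479.5, -253.5, 369.9]
ee_rot: [0.751, -0.66, 0.0, 0.0]
contact_force: [0.7, -0.6, 0.7]
gripper_width: 85.6
```

Run:
```python
from h import *
did([-0.2,0.1,-0.66,0,0,0],[-1,0.35,0,0,0,-0.7],[-1,0.1,0,0,0,-0.7],[-1,-0.06,0,0,0,-0.7],[-1,-0.26,0,0,0,-0.6])
print(need((475,200,370),190))
p=arm.get_image("wrist"); cv2.imwrite("pics/c1.png",p["img"][:,:,::-1])
```

```text
t 4.55 cmd [ 479.2  -253.81  369.91] yaw -172.61 meas [ 479.51 -253.52  369.93] rotdiff [0.0001 0.0002 0.0005] F [ 0.7 -0.6  0.7] M [ 0.04 -0.   -0.02] w 85.6
[-4.506e+00 -5.420e-01 -1.000e-03 -0.000e+00  0.000e+00 -9.100e-02]
```

>>> apply_moves(increments=[[[-0.4,-0.05,0,0,0,0,1],[-0.8,-0.1,0,0,0,0,1],[-1,-0.12,0,0,0,0,1],[-1,-0.12,0,0,0,0,1]]])

```text
clock: 5.0
position: [477.7, -153.2, 370.2]
ee_rot: [0.751, -0.661, 0.0, -0.0]
contact_force: [-0.4, -0.6, 0.3]
gripper_width: 85.5
```

Run:
```python
from h import *
did([-1,-0.12,0,0,0,0])
p=arm.get_image("wrist"); cv2.imwrite("pics/c2.png",p["img"][:,:,::-1])
print(p["pose"].round(2))
```

```text
t 5.00 cmd [ 478.24 -153.1   369.91] yaw -172.61 meas [ 477.7  -153.15  370.25] rotdiff [0.0004 0.0002 0.002 ] F [-0.4 -0.6  0.3] M [-0.01  0.    0.02] w 85.5
[[-9.9000e-01  1.2000e-01  4.0000e-02  4.8570e+02]
 [-1.3000e-01 -9.5000e-01 -2.9000e-01 -2.2689e+02]
 [ 0.0000e+00 -2.9000e-01  9.6000e-01  4.3870e+02]
 [ 0.0000e+00  0.0000e+00  0.0000e+00  1.0000e+00]]
```

View pics/c2.png

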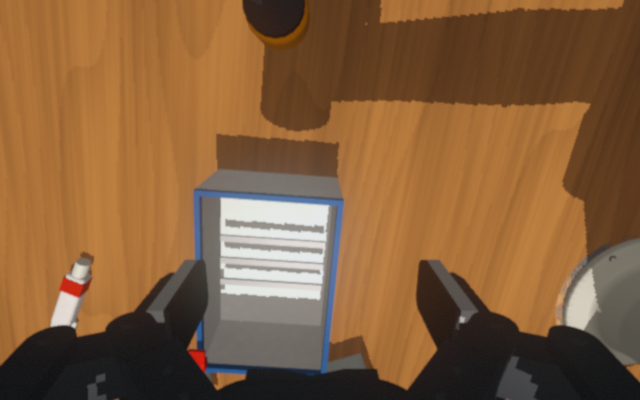

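```bash
cat > rim.py <<'E'
from h import *
np.set_printoptions(precision=1,suppress=True)
p=arm.get_image("wrist")
h=cv2.cvtColor(p["img"],cv2.COLOR_RGB2HSV); m=cv2.inRange(h,(105,110,50),(128,255,255))
P=[];Q=[]
for v in range(205,255,3):
    c=np.where(m[v,180:220])[0]+180
    if len(c): P.append(np.r_[atz(p,(c.min()-.5+.5,v+.5),100)[:2],atz(p,(c.max()+1,v+.5),100)[:2]])
    c=np.where(m[v,320:350])[0]+320
    if len(c): Q.append(np.r_[atz(p,(c.min(),v+.5),100)[:2],atz(p,(c.max()+1,v+.5),100)[:2]])
for X in(P,Q):
    X=np.array(X)
    for k in(0,2):
        a,b=np.polyfit(X[:,k+1],X[:,k],1); print("x=%.2f+%.4f*(y+10)"%(b-10*a,a),"resid",np.std(X[:,k]-a*X[:,k+1]-b),X[[0,-1],k+1])
for u in range(220,320,20):
    c=np.where(m[180:210,u])[0]+180; print("end",atz(p,(u+.5,c.min()),100)[:2],atz(p,(u+.5,c.max()+1),100)[:2])
E
python3 rim.py
```

```text
x=582.01+-0.0570*(y+10) resid 0.2710782185162476 [-104.5  -52.1]
x=577.83+-0.0587*(y+10) resid 0.3033828631837814 [-105.   -52.6]
x=435.31+-0.1088*(y+10) resid 1.7837856156485 [-121.4  -70. ]
x=435.45+-0.0535*(y+10) resid 0.29848976291353035 [-123.   -70.5]
end [ 562.9 -120.7] [ 562.7 -116.6]
end [ 543.2 -121.1] [ 543. -118.]
end [ 523.5 -122.6] [ 523.1 -118.4]
end [ 503.6 -123. ] [ 503.3 -119.9]
end [ 483.9 -124.4] [ 483.4 -120.3]
```

>>> apply_moves(increments=[[[-0.4,-0.05,0,0,0,0,1],[-0.8,-0.1,0,0,0,0,1],[-1,-0.12,0,0,0,0,1],[-1,-0.12,0,0,0,0,1]]])

```text
clock: 5.5
position: [477.5, -52.3, 369.9]
ee_rot: [0.751, -0.66, 0.0, 0.0]
contact_force: [-0.1, -0.2, 0.2]
gripper_width: 85.5
```

>>> apply_moves(increments=[[[-0.4,-0.05,0,0,0,0,1],[-0.8,-0.1,0,0,0,0,1],[-1,-0.12,0,0,0,0,1],[-1,-0.12,0,0,0,0,1]]])

```text
clock: 5.9
position: [476.9, 48.4, 369.7]
ee_rot: [0.751, -0.66, 0.0, 0.0]
contact_force: [-0.1, -0.1, 0.6]
gripper_width: 85.4
```

>>> apply_moves(increments=[[[-0.4,-0.05,0,0,0,-0.05,1],[-0.8,-0.1,0,0,0,-0.09,1],[-1,-0.12,0,0,0,-0.09,1],[-1,-0.12,0,0,0,-0.09,1]]])

```text
clock: 6.3
position: [476.2, 149.1, 369.5]
ee_rot: [0.766, -0.643, 0.0, 0.0]
contact_force: [-0.7, -0.7, -0.7]
gripper_width: 85.2
```

Run:
```python
from h import *
np.set_printoptions(precision=1,suppress=True)
did([-1,-0.12,0,0,0,0],[-1,-0.12,0,0,0,0],[-1,-0.12,0,0,0,-.09])
p=arm.get_image("wrist"); cv2.imwrite("pics/c3.png",p["img"][:,:,::-1])
for l,z in [("cup",0),("cup_seat",80),("cup_grip",115),("prong_tip",58)]:
  print(l,[(np.array(d["at"]),round(d["conf"],2),atz(p,d["at"],z)) for d in arm.mark_of(l,p)])
```

```text
t 6.30 cmd [475.4 149.  369.9] yaw -170.03 meas [476.2 149.1 369.5] rotdiff [-0.  0.  0.] F [-0.7 -0.7 -0.7] M [-0.1  0.   0.1] w 85.2
cup [(array([269.7, 265.6]), 0.9, array([504.3, 309.5,   0. ])), (array([381.6, 199.1]), 0.78, array([376. , 191.4,   0. ])), (array([204.7, 190.9]), 0.64, array([600.3, 219.3,   0. ])), (array([288.9, 297.8]), 0.46, array([470.9, 354.3,   0. ]))]
cup_seat [(array([374.1, 247.8]), 0.87, array([391.8, 225.9,  80. ])), (array([204.2, 204.5]), 0.75, array([579. , 208.1,  80. ])), (array([290.1, 296.5]), 0.74, array([472.9, 301.5,  80. ]))]
cup_grip [(array([376. , 275.8]), 0.93, array([392.5, 241.1, 115. ])), (array([200.2, 209.7]), 0.86, array([573.4, 201. , 115. ])), (array([280.7, 314.2]), 0.61, array([480.8, 302. , 115. ]))]
prong_tip [(array([289.6, 287. ]), 0.97, array([474.6, 302.7,  58. ])), (array([215.6, 200.6]), 0.75, array([572.5, 209.5,  58. ])), (array([355.1, 239.4]), 0.67, array([409.8, 228.6,  58. ]))]
```

View pics/c3.png

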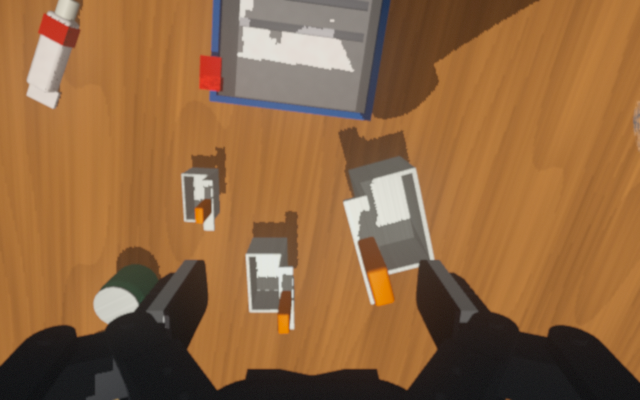

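Run:
```python
from h import *
p=arm.get_image("wrist"); c=p["img"][230:340,215:325,::-1]
cv2.imwrite("pics/c4.png",cv2.resize(c,None,fx=5,fy=5,interpolation=cv2.INTER_CUBIC))
```

```text
(no output)
```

View pics/c4.png

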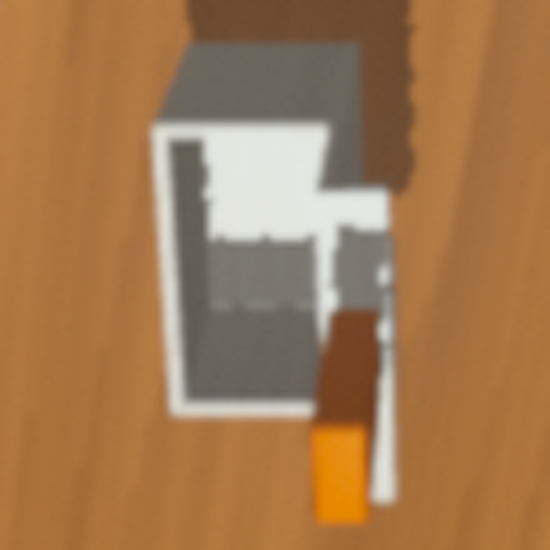

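```bash
cat > fit.py <<'E'
from h import *
def fit(p,pts,x0,free=False):
    C=np.array([a for a,b in pts],float);U=np.array([b for a,b in pts],float)
    def W(q):
        c,s=np.cos(q[2]),np.sin(q[2]); return np.c_[q[0]+c*C[:,0]-s*C[:,1],q[1]+s*C[:,0]+c*C[:,1],C[:,2]+(q[3] if free else 0)]
    f=lambda q:(proj(p,W(q))-U).ravel()
    r=least_squares(f,x0+([0] if free else []),loss="soft_l1"); 
    return r.x,f(r.x).reshape(-1,2),W(r.x)
E
python3 - <<'E'
from fit import *
np.set_printoptions(precision=2,suppress=True)
p=arm.get_image("wrist")
Z=[((23,-40,50),(153,123)),((23,40,50),(170,418)),((-19,-40,84),(318,188)),((-34.6,-40,84),(388,188)),((-34.6,40,84),(396,503)),((-20.8,-12,130),(312,424)),((-32.8,-12,130),(365,424)),((-32.8,12,130),(367,523)),((-20.8,12,130),(316,523)),((-23,-40,0),(360,42)),((23,-40,0),(190,42))]
pts=[(a,(215+b[0]/5,230+b[1]/5)) for a,b in Z]
for fr in(False,True):
    x,e,_=fit(p,pts,[500,300,.17],fr); print(x,np.degrees(x[2])); print(e.round(1).tolist())
    c,s=np.cos(x[2]),np.sin(x[2]); print("grip",x[0]-26.8*c,x[1]-26.8*s)
E
```

```text
[502.75 307.55   0.18] 10.11397155105507
[[0.1, -0.0], [0.4, -1.0], [-0.3, 0.3], [-0.1, 0.2], [-0.2, -0.9], [-0.4, 0.2], [1.0, 0.1], [1.1, 0.6], [-0.4, 0.7], [-0.0, -0.6], [-0.7, -0.4]]
grip 476.3696166663118 302.8411414629113
[502.79 308.67   0.17  -1.84] 10.02547573322662
[[0.2, 0.1], [0.5, -1.1], [-0.2, 0.5], [-0.2, 0.4], [-0.4, -1.1], [-0.4, 0.1], [0.9, 0.0], [1.0, 0.4], [-0.5, 0.4], [-0.0, -0.3], [-0.6, -0.2]]
grip 476.39690413575374 304.0018337868088
```

Run:
```python
from h import *
print(need((476.4,303,369.9),190.1)); print(need((476.4,303,250),190.1))
```

```text
[-1.515 -0.277  0.    -0.     0.    -0.005]
[-1.515 -0.277  1.199 -0.     0.    -0.005]
```

>>> apply_moves(increments=[[[-0.4,-0.07,0,0,0,0,0.2],[-0.8,-0.14,0,0,0,0,0.2],[-1,-0.18,0,0,0,0,0.2],[-1,-0.18,0,0,0,0,0.2]]])

```text
clock: 7.05
position: [475.9, 252.3, 369.4]
ee_rot: [0.767, -0.642, -0.0, 0.0]
contact_force: [-0.2, -1.4, -1.1]
gripper_width: 51.3
```

>>> apply_moves(increments=[[[-0.25,-0.05,0.4,0,0,0,0.2],[-0.515,-0.097,0.8,0,0,0,0.2],[-0.515,-0.097,1,0,0,0,0.2],[-0.515,-0.097,1,0,0,0,0.2],[-0.515,-0.097,1,0,0,0,0.2],[-0.515,-0.097,1,0,0,0,0.2]]])

```text
clock: 7.65
position: [477.2, 302.7, 272.1]
ee_rot: [0.766, -0.643, 0.0, -0.002]
contact_force: [-0.6, 0.0, 0.2]
gripper_width: 51.2
```

Run:
```python
from h import *
did([-1,-.18,0,0,0,0],[-.515,-.097,1,0,0,0])
print(need((476.4,303,169),190.1))
for n in("wrist","top","scene"):
  p=arm.get_image(n); im=p["img"][:,:,::-1]
  if n=="scene": im=cv2.resize(im[100:270,300:520],None,fx=3,fy=3)
  if n!="top": cv2.imwrite(f"pics/d_{n}.png",im)
```

```text
t 7.65 cmd [476.42 303.05 269.91] yaw -170.03 meas [477.24 302.75 272.08] rotdiff [ 0.0033 -0.0018  0.0007] F [-0.6  0.   0.2] M [-0.01 -0.05 -0.03] w 51.2
[ 0.     0.     1.009 -0.     0.    -0.005]
```

View pics/d_wrist.png

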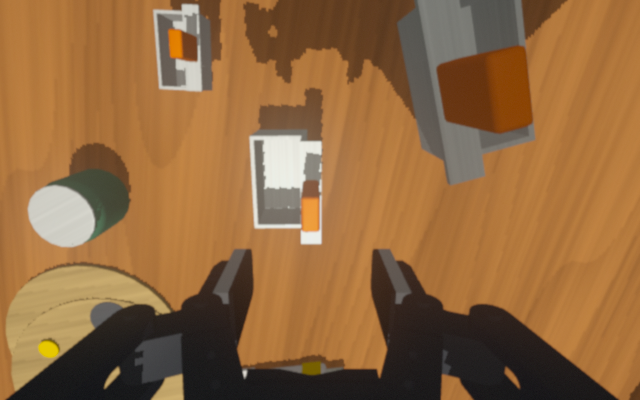

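View pics/d_scene.png

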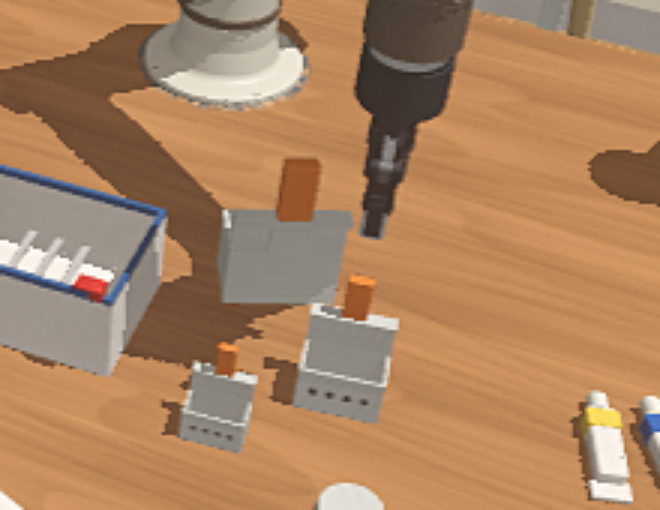

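Run:
```python
from fit import *
np.set_printoptions(precision=2,suppress=True)
p=arm.get_image("wrist");st()
h=cv2.cvtColor(p["img"],cv2.COLOR_RGB2HSV); m=cv2.inRange(h,(5,150,200),(20,255,255))[170:260,280:340]
k,l,s,c=cv2.connectedComponentsWithStats(m); i=1+np.argmax(s[1:,4]); print(s[i],c[i])
ct=np.argwhere(l==i)[:,::-1].astype(np.float32); r=cv2.minAreaRect(ct); print(r)
print(atz(p,c[i]+[280.5,170.5],130), [atz(p,b+[280.5,170.5],130) for b in cv2.boxPoints(r)])
c=p["img"][120:260,230:340,::-1]; cv2.imwrite("pics/d2.png",cv2.resize(c,None,fx=4,fy=4,interpolation=cv2.INTER_CUBIC))
```

```text
t 7.85 cmd [476.42 303.05 269.91] yaw -170.03 meas [476.72 302.91 271.33] rotdiff [ 0. -0.  0.] F [-0.1 -0.3  0. ] M [0.01 0.   0.03] w 51.3
[ 21  28  17  33 550] [29.07 43.99]
((29.0, 44.0), (32.0, 16.0), 90.0)
[477.06 302.96 130.  ] [array([483.72, 293.55, 130.  ]), array([474.03, 291.86, 130.  ]), array([470.31, 312.66, 130.  ]), array([480.27, 314.4 , 130.  ])]
```

View pics/d2.png

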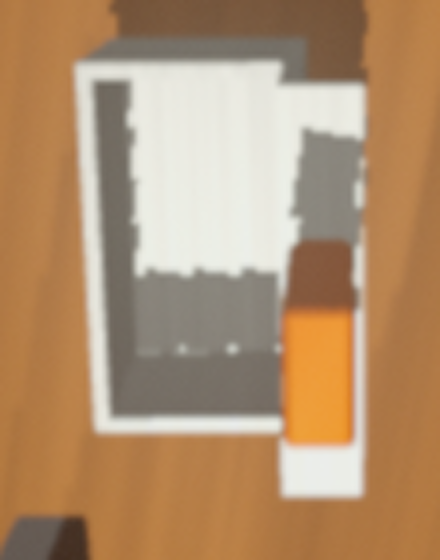

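>>> apply_moves(increments=[[[0,0,0.25,0,0,-0.005,0.2],[0,0,0.5,0,0,-0.005,0.2],[0,0,0.75,0,0,-0.005,0.2],[0,0,0.9,0,0,-0.005,0.2],[0,0,1,0,0,-0.005,0.2],[0,0,1.0,0,0,-0.005,0.2],[0,0,1.0,0,0,-0.005,0.2]]])

```text
clock: 8.55
position: [476.8, 303.4, 170.8]
ee_rot: [0.767, -0.642, 0.0, -0.001]
contact_force: [0.0, -0.7, 0.1]
gripper_width: 51.0
```

Run:
```python
from h import *
did([0,0,1,0,0,-.005])
p=arm.get_image("wrist"); cv2.imwrite("pics/e1.png",p["img"][:,:,::-1])
```

```text
t 8.55 cmd [476.42 303.05 169.91] yaw -169.89 meas [476.84 303.4  170.77] rotdiff [ 0.0014 -0.0006 -0.0003] F [ 0.  -0.7  0.1] M [ 0.01 -0.02  0.09] w 51.0
```

View pics/e1.png

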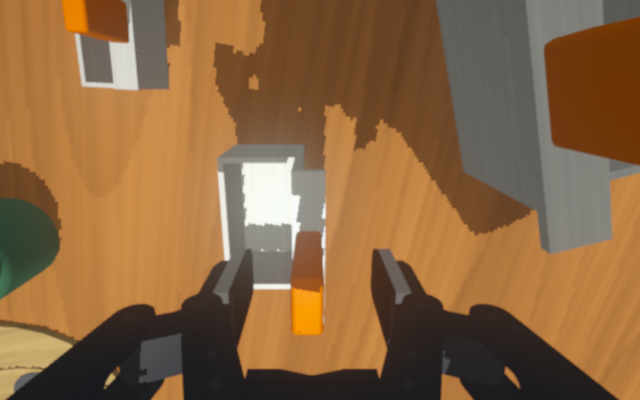

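>>> apply_moves(increments=[[[0,0,0,0,0,0,0],[0,0,0,0,0,0,-0.3],[0,0,0,0,0,0,-0.6],[0,0,0,0,0,0,-0.8],[0,0,0,0,0,0,-1],[0,0,0,0,0,0,-1],[0,0,0,0,0,0,-1]]])

```text
clock: 9.3
position: [476.9, 303.4, 170.5]
ee_rot: [0.767, -0.642, 0.0, -0.001]
contact_force: [0.4, -0.2, 3.0]
gripper_width: 11.3
```

>>> apply_moves(increments=[[[0,0,0,0,0,0,-1],[0,0,0,0,0,0,-1]]])

```text
clock: 9.5
position: [476.9, 303.4, 170.6]
ee_rot: [0.767, -0.642, 0.0, -0.001]
contact_force: [1.8, -0.7, 5.2]
gripper_width: 10.7
```

Run:
```python
from h import *
st()
p=arm.get_image("wrist"); cv2.imwrite("pics/e2.png",p["img"][:,:,::-1])
```

```text
t 9.50 cmd [476.42 303.05 169.91] yaw -169.89 meas [476.86 303.44 170.57] rotdiff [ 0.0016 -0.0008 -0.0003] F [ 1.8 -0.7  5.2] M [ 0.06 -0.37 -0.02] w 10.7
```

View pics/e2.png

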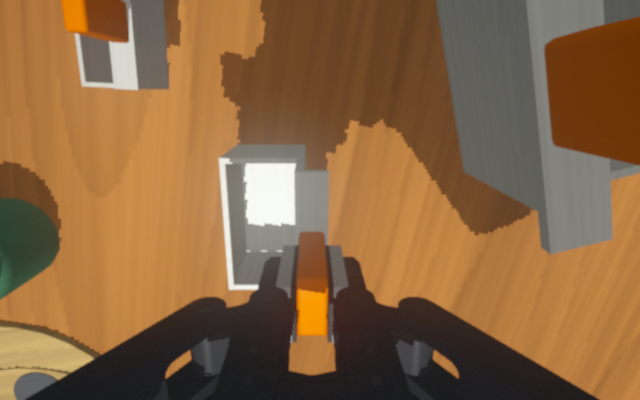

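>>> apply_moves(increments=[[[0,0,-0.05,0,0,0,-1],[0,0,-0.15,0,0,0,-1],[0,0,-0.35,0,0,0,-1],[0,0,-0.6,0,0,0,-1],[0,0,-0.85,0,0,0,-1],[0,0,-1,0,0,0,-1],[0,0,-1,0,0,0,-1]]])

```text
clock: 10.25
position: [476.6, 303.4, 272.1]
ee_rot: [0.767, -0.642, 0.0, -0.002]
contact_force: [-0.8, 0.0, -3.5]
gripper_width: 11.1
```

>>> apply_moves(increments=[[[0,0,-0.2,0,0,0,-1],[0,0,-0.5,0,0,0,-1],[0,0,-0.5,0,0,0,-1],[0,0,-0.5,0,0,0,-1]]])

```text
clock: 10.65
position: [475.7, 302.7, 318.6]
ee_rot: [0.766, -0.642, -0.001, 0.001]
contact_force: [-0.4, 0.0, -2.2]
gripper_width: 11.1
```

Run:
```python
from h import *
did([0,0,-1,0,0,0],[0,0,-.5,0,0,0])
p=arm.get_image("wrist"); cv2.imwrite("pics/e3.png",p["img"][:,:,::-1])
p=arm.get_image("scene"); cv2.imwrite("pics/e4.png",cv2.resize(p["img"][80:270,250:500,::-1],None,fx=3,fy=3))
```

```text
t 10.65 cmd [476.42 303.05 319.91] yaw -169.89 meas [475.69 302.72 318.61] rotdiff [-0.0024  0.0002  0.0006] F [-0.4  0.  -2.2] M [-0.07  0.06  0.01] w 11.1
```

View pics/e3.png

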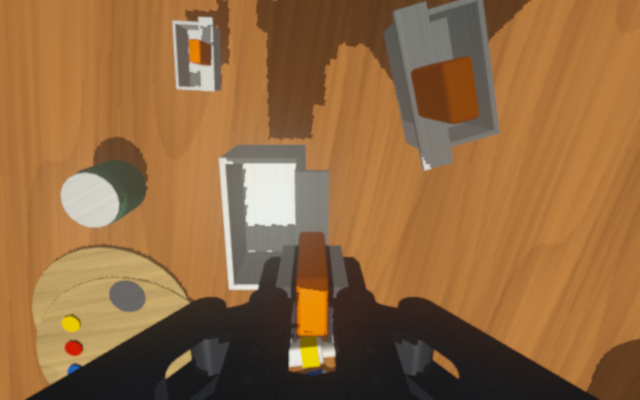

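View pics/e4.png

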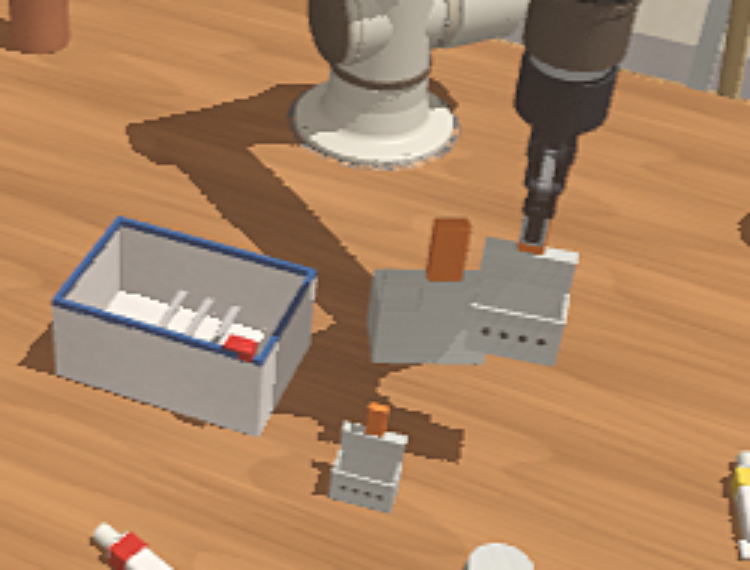

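Run:
```python
from h import *
p,r=load()
W=[((565,275,320),190.1),((602,185,320),186.5),((602,90,320),183.2),((600,-9.5,320),183.2)]
for w,y in W:
    row=np.r_[r.inv().apply(np.array(w)-p)/100,(r.inv()*R.from_matrix(Rdown(np.radians(y)))).as_rotvec()/.5].round(2)
    print(row.tolist()); p,r=app(p,r,row)
```

```text
[0.43, -0.82, -0.0, -0.0, 0.0, 0.0]
[0.95, -0.21, -0.0, -0.0, 0.0, 0.13]
[0.95, 0.11, -0.0, -0.0, 0.0, 0.11]
[0.99, 0.07, -0.0, -0.0, 0.0, 0.0]
```

>>> apply_moves(increments=[[[0.1,-0.2,0,0,0,0,-1],[0.25,-0.45,0,0,0,0,-1],[0.38,-0.7,0,0,0,0,-1],[0.43,-0.82,0,0,0,0,-1]]])

```text
clock: 11.15
position: [565.8, 274.1, 317.4]
ee_rot: [0.766, -0.643, -0.0, 0.002]
contact_force: [-0.3, 0.1, -2.8]
gripper_width: 11.2
```

>>> apply_moves(increments=[[[0.2,-0.04,0,0,0,0.03,-1],[0.5,-0.1,0,0,0,0.07,-1],[0.8,-0.17,0,0,0,0.11,-1],[0.95,-0.21,0,0,0,0.13,-1]]])

```text
clock: 11.55
position: [602.0, 183.4, 318.3]
ee_rot: [0.745, -0.667, -0.001, 0.002]
contact_force: [0.0, 0.1, -2.4]
gripper_width: 11.1
```

>>> apply_moves(increments=[[[0.3,0.03,0,0,0,0.03,-1],[0.6,0.07,0,0,0,0.07,-1],[0.85,0.1,0,0,0,0.11,-1],[0.95,0.11,0,0,0,0.11,-1]]])

```text
clock: 11.95
position: [601.0, 87.9, 319.0]
ee_rot: [0.726, -0.688, -0.001, 0.001]
contact_force: [0.6, 0.2, -2.7]
gripper_width: 11.0
```

>>> apply_moves(increments=[[[0.3,0.02,0,0,0,0,-1],[0.6,0.04,0,0,0,0,-1],[0.85,0.06,0,0,0,0,-1],[0.99,0.07,0,0,0,0,-1],[0.99,0.07,0,0,0,0,-1],[0.99,0.07,0,0,0,0,-1]]])

```text
clock: 12.55
position: [600.3, -9.1, 319.5]
ee_rot: [0.727, -0.687, -0.0, -0.0]
contact_force: [-0.7, 0.1, -2.6]
gripper_width: 10.7
```

Run:
```python
from h import *
did([.43,-.82,0,0,0,0],[.95,-.21,0,0,0,.13],[.95,.11,0,0,0,.11],[.99,.07,0,0,0,0])
for n in("wrist","scene","top"):
  p=arm.get_image(n); im=p["img"][:,:,::-1]
  if n=="scene": im=cv2.resize(im[80:270,200:450],None,fx=3,fy=3)
  if n=="top": im=cv2.resize(im[120:280,220:440],None,fx=3,fy=3)
  cv2.imwrite(f"pics/f_{n}.png",im)
```

```text
t 12.55 cmd [600.28  -9.6  319.91] yaw -176.76 meas [600.32  -9.05 319.55] rotdiff [-0.0003 -0.0004 -0.0002] F [-0.7  0.1 -2.6] M [0.07 0.03 0.02] w 10.7
```

View pics/f_wrist.png

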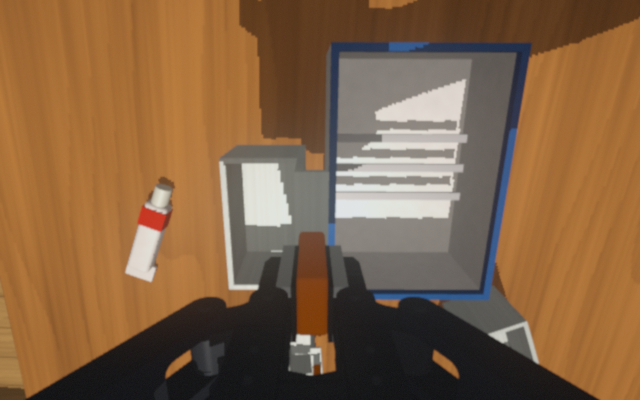

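View pics/f_scene.png

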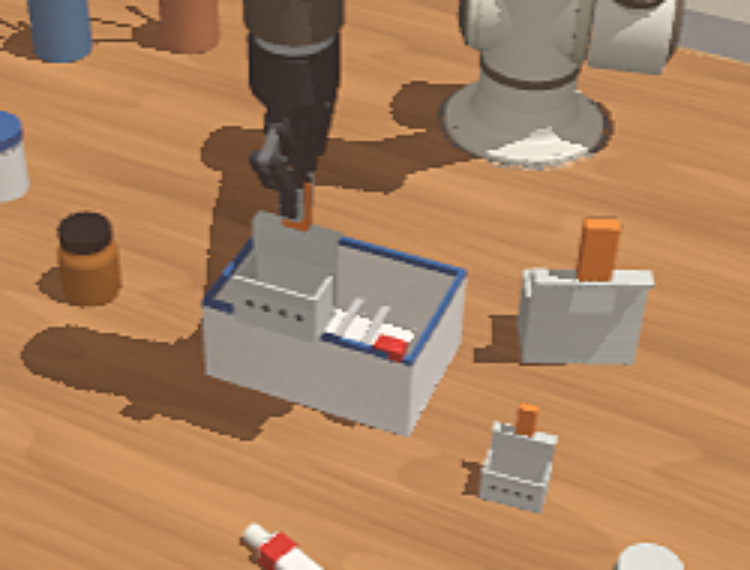

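View pics/f_top.png

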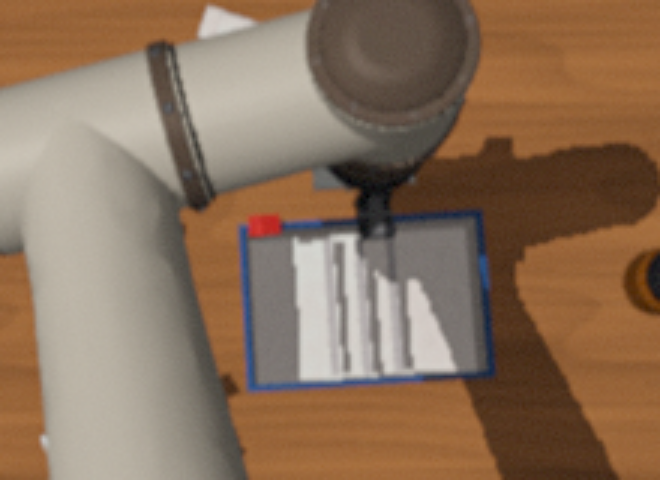

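Run:
```python
from fit import *
np.set_printoptions(precision=2,suppress=True)
p=arm.get_image("wrist"); st()
h=cv2.cvtColor(p["img"],cv2.COLOR_RGB2HSV); m=cv2.inRange(h,(105,90,30),(128,255,255))
P=[]
for v in range(58,255,6):
    c=np.where(m[v,318:350])[0]+318
    if len(c)>4: P.append(np.r_[atz(p,(c.min(),v+.5),100)[:2],atz(p,(c.max()+1,v+.5),100)[:2]]); print(v,c.min(),c.max(),P[-1])
X=np.array(P)
for k in(0,2):
    a,b=np.polyfit(X[:,k+1],X[:,k],1); print("x=%.2f+%.4f*(y+10)"%(b-10*a,a),np.std(X[:,k]-a*X[:,k+1]-b))
Q=[(( -75,-110,100),(331,44)),((75,-110,100),(529,44))]
```

```text
t 12.75 cmd [600.28  -9.6  319.91] yaw -176.76 meas [600.35  -8.57 319.8 ] rotdiff [-0. -0. -0.] F [ 1.  -0.2 -2.3] M [-0.01  0.04 -0.02] w 11.3
58 332 337 [ 589.16 -106.76  584.64 -107.01]
64 332 337 [ 588.85 -102.52  584.31 -102.78]
70 332 337 [588.53 -98.25 583.98 -98.5 ]
76 332 337 [588.22 -93.93 583.64 -94.19]
82 332 337 [587.9  -89.58 583.3  -89.84]
88 332 336 [587.58 -85.18 583.73 -85.4 ]
94 332 336 [587.25 -80.75 583.38 -80.97]
100 332 336 [586.93 -76.27 583.04 -76.49]
106 332 336 [586.59 -71.75 582.69 -71.97]
112 332 336 [586.26 -67.19 582.34 -67.41]
226 329 334 [581.84  28.62 576.67  28.33]
232 329 334 [581.45  34.19 576.25  33.89]
238 328 334 [581.92  39.85 575.82  39.51]
244 328 333 [581.53  45.53 576.27  45.24]
x=583.94+-0.0493*(y+10) 0.3104909154887602
x=579.00+-0.0580*(y+10) 0.240388206692338
```

>>> apply_moves(increments=[[[0,0,0.2,0,0,0,-1],[0,0,0.45,0,0,0,-1],[0,0,0.7,0,0,0,-1],[0,0,0.85,0,0,0,-1],[0,0,0.95,0,0,0,-1],[0,0,1,0,0,0,-1],[0,0,1,0,0,0,-1],[0,0,1,0,0,0,-1]]])

```text
clock: 13.55
position: [600.8, -9.4, 220.9]
ee_rot: [0.727, -0.687, 0.001, -0.001]
contact_force: [-0.1, -0.1, -2.2]
gripper_width: 11.1
```

Run:
```python
from h import *
did([0,0,1,0,0,0])
for n in("wrist","scene"):
  p=arm.get_image(n); im=p["img"][:,:,::-1]
  if n=="scene": im=cv2.resize(im[80:270,200:450],None,fx=3,fy=3)
  cv2.imwrite(f"pics/g_{n}.png",im)
st()
```

```text
t 13.55 cmd [600.28  -9.6  219.91] yaw -176.76 meas [600.83  -9.4  220.85] rotdiff [ 0.0018  0.     -0.0005] F [-0.1 -0.1 -2.2] M [0.03 0.04 0.  ] w 11.1
t 13.65 cmd [600.28  -9.6  219.91] yaw -176.76 meas [600.77  -9.48 221.03] rotdiff [ 0.0022 -0.0002 -0.0002] F [ 0.5 -0.2 -2. ] M [0.03 0.07 0.06] w 11.2
```

View pics/g_wrist.png

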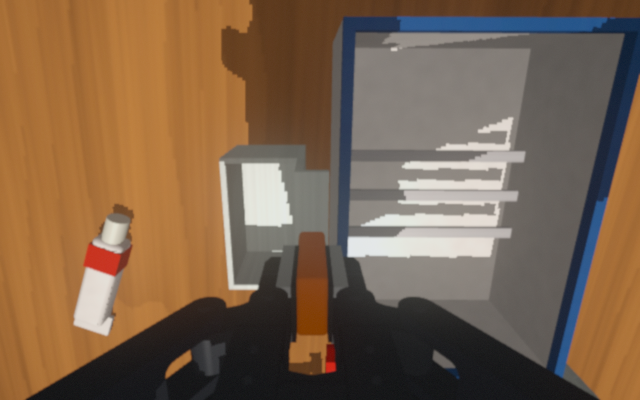

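View pics/g_scene.png

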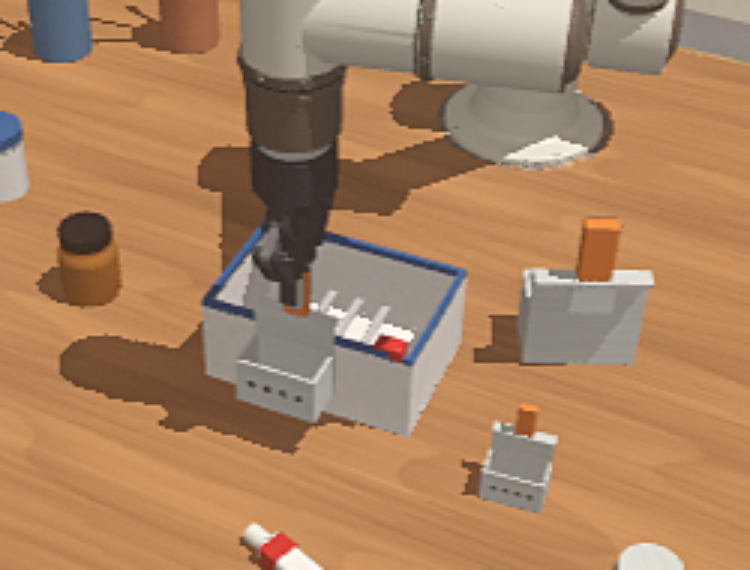

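>>> apply_moves(increments=[[[0,0.03,0,0,0,0,-1],[0,0.08,0,0,0,0,-1],[0,0.12,0,0,0,0,-1],[0,0.14,0,0,0,0,-1],[0,0.14,0,0,0,0,-1],[0,0.14,0,0,0,0,-1]]])

```text
clock: 14.25
position: [586.3, -10.4, 220.1]
ee_rot: [0.727, -0.687, 0.0, -0.0]
contact_force: [-0.4, 0.5, -2.7]
gripper_width: 11.5
```

Run:
```python
from h import *
did([0,.14,0,0,0,0])
p=arm.get_image("wrist"); im=p["img"][:,:,::-1]; cv2.imwrite(f"pics/g3.png",cv2.resize(im[130:270,210:370],None,fx=4,fy=4,interpolation=cv2.INTER_CUBIC))
st()
```

```text
t 14.25 cmd [586.3  -10.39 219.91] yaw -176.76 meas [586.34 -10.38 220.07] rotdiff [ 0.0004  0.     -0.0001] F [-0.4  0.5 -2.7] M [-0.01  0.06  0.04] w 11.5
t 14.30 cmd [586.3  -10.39 219.91] yaw -176.76 meas [586.41 -10.37 220.01] rotdiff [ 0.0003  0.     -0.0001] F [ 0.7 -0.2 -2.6] M [0.02 0.08 0.01] w 10.8
```

View pics/g3.png

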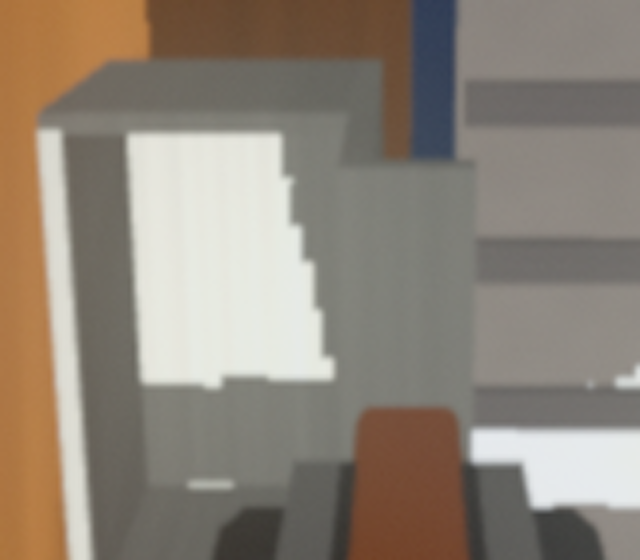

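Run:
```python
from h import *
p=arm.get_image("wrist")
for u in(413,457): print("rim",atz(p,(210+u/4,130+140/4),100), atz(p,(210+u/4,131),100))
for u in(343,472): print("bridge",atz(p,(210+u/4,130+162/4),133.4))
a=atz(p,(210+472/4,130+162/4),133.4);b=atz(p,(210+472/4,130+400/4),133.4);print(np.degrees(np.arctan2(*(b-a)[:2])))
```

```text
rim [586.25571825 -46.51259647 100.        ] [587.27573118 -64.50433569 100.        ]
rim [580.36587227 -46.83867    100.        ] [581.54571775 -64.82173694 100.        ]
bridge [594.39317637 -50.35747473 133.4       ]
bridge [580.12156888 -51.14750579 133.4       ]
-3.927195878727718
```

>>> apply_moves(increments=[[[0,0.02,0,0,0,0,-1],[0,0.035,0,0,0,0,-1],[0,0.035,0,0,0,0,-1],[0,0.035,0,0,0,0,-1]]])

```text
clock: 14.75
position: [582.8, -10.6, 219.9]
ee_rot: [0.727, -0.687, 0.0, -0.0]
contact_force: [1.1, -1.1, -3.0]
gripper_width: 11.0
```

>>> apply_moves(increments=[[[0,0.005,0,0,0,0,-1],[0,0.01,0,0,0,0,-1],[0,0.01,0,0,0,0,-1]]])

```text
clock: 15.05
position: [582.0, -10.6, 220.0]
ee_rot: [0.727, -0.687, 0.0, -0.0]
contact_force: [0.3, -0.2, -2.8]
gripper_width: 11.0
```

Run:
```python
from h import *
did([0,.035,0,0,0,0],[0,.01,0,0,0,0])
```

```text
t 15.05 cmd [581.81 -10.65 219.91] yaw -176.76 meas [582.02 -10.59 220.01] rotdiff [ 0.0008 -0.0001 -0.    ] F [ 0.3 -0.2 -2.8] M [ 0.01 -0.2  -0.04] w 11.0
```

>>> apply_moves(increments=[[[0,0.005,0,0,0,0,-1],[0,0.005,0,0,0,0,-1]]])

```text
clock: 15.25
position: [581.8, -10.6, 220.1]
ee_rot: [0.727, -0.687, 0.0, -0.001]
contact_force: [3.0, 0.2, -3.3]
gripper_width: 11.0
```

Run:
```python
from h import *
did([0,.005,0,0,0,0])
```

```text
t 15.25 cmd [581.31 -10.67 219.91] yaw -176.76 meas [581.81 -10.57 220.08] rotdiff [ 0.0016 -0.0002 -0.    ] F [ 3.   0.2 -3.3] M [-0.   -0.62 -0.05] w 11.0
```

>>> apply_moves(increments=[[[0,0.005,0,0,0,0,-1],[0,0.005,0,0,0,0,-1]]])

```text
clock: 15.45
position: [581.6, -10.6, 220.2]
ee_rot: [0.727, -0.687, 0.001, -0.001]
contact_force: [4.3, -0.8, -5.0]
gripper_width: 10.9
```

Run:
```python
from h import *
did([0,.005,0,0,0,0])
```

```text
t 15.45 cmd [580.81 -10.7  219.91] yaw -176.76 meas [581.57 -10.57 220.19] rotdiff [ 0.0024 -0.0002 -0.    ] F [ 4.3 -0.8 -5. ] M [-0.07 -1.23 -0.15] w 10.9
```

>>> apply_moves(increments=[[[0,-0.018,0,0,0,0,-1],[0,-0.018,0,0,0,0,-1],[0,-0.018,0.03,0,0,0,-1],[0,-0.018,0.05,0,0,0,-1],[0,-0.018,0.05,0,0,0,-1]]])

```text
clock: 15.95
position: [582.3, -10.6, 214.4]
ee_rot: [0.727, -0.687, -0.0, 0.0]
contact_force: [0.7, -0.4, -3.0]
gripper_width: 10.8
```

Run:
```python
from h import *
did([0,-.018,.05,0,0,0])
p=arm.get_image("wrist"); im=p["img"][:,:,::-1]; cv2.imwrite(f"pics/g4.png",cv2.resize(im[130:270,210:370],None,fx=4,fy=4,interpolation=cv2.INTER_CUBIC))
```

```text
t 15.95 cmd [582.61 -10.6  214.91] yaw -176.76 meas [582.26 -10.62 214.39] rotdiff [-0.0011  0.      0.    ] F [ 0.7 -0.4 -3. ] M [-0.07 -0.19 -0.01] w 10.8
```

View pics/g4.png

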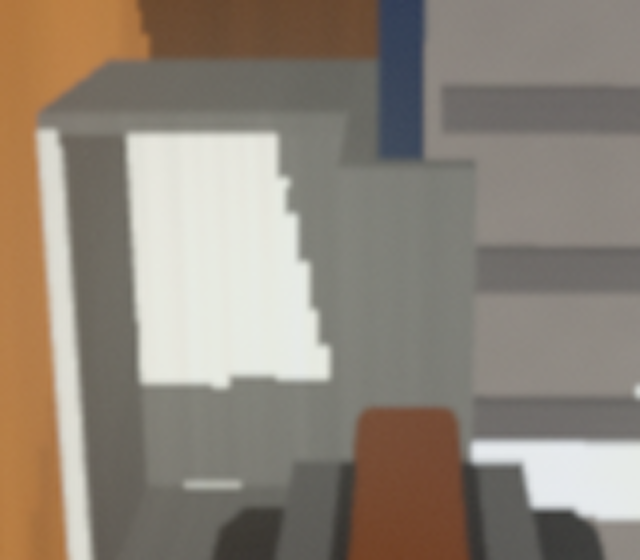

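>>> apply_moves(increments=[[[0,-0.003,0,0,0,0,-1],[0,-0.003,0.01,0,0,0,-1],[0,-0.003,0.02,0,0,0,-1],[0,-0.003,0.02,0,0,0,-1]]])

```text
clock: 16.4
position: [582.6, -10.6, 212.7]
ee_rot: [0.727, -0.687, -0.0, 0.0]
contact_force: [0.4, 0.2, -2.1]
gripper_width: 11.2
```

Run:
```python
from h import *
did([0,-.003,.02,0,0,0])
```

```text
t 16.40 cmd [582.91 -10.58 212.91] yaw -176.76 meas [582.64 -10.62 212.66] rotdiff [-0.0008  0.0001  0.    ] F [ 0.4  0.2 -2.1] M [-0.02  0.1  -0.  ] w 11.2
```

>>> apply_moves(increments=[[[0,0,0.01,0,0,0,-1],[0,0,0.02,0,0,0,-1],[0,0,0.02,0,0,0,-1]]])

```text
clock: 16.7
position: [582.8, -10.6, 210.7]
ee_rot: [0.727, -0.687, -0.0, 0.0]
contact_force: [-0.3, -0.2, -2.7]
gripper_width: 11.1
```

Run:
```python
from h import *
did([0,0,.02,0,0,0])
```

```text
t 16.70 cmd [582.91 -10.58 210.91] yaw -176.76 meas [582.78 -10.6  210.72] rotdiff [-0.0004  0.      0.    ] F [-0.3 -0.2 -2.7] M [-0.04  0.06 -0.02] w 11.1
```

>>> apply_moves(increments=[[[0,0,0.01,0,0,0,-1],[0,0,0.02,0,0,0,-1],[0,0,0.03,0,0,0,-1],[0,0,0.03,0,0,0,-1]]])

```text
clock: 17.1
position: [582.8, -10.6, 207.7]
ee_rot: [0.727, -0.687, -0.0, 0.0]
contact_force: [0.6, -0.3, -2.1]
gripper_width: 11.3
```

Run:
```python
from h import *
did([0,0,.03,0,0,0])
p=arm.get_image("scene"); im=p["img"][:,:,::-1]; cv2.imwrite(f"pics/g5.png",cv2.resize(im[130:250,230:390],None,fx=4,fy=4,interpolation=cv2.INTER_CUBIC))
```

```text
t 17.10 cmd [582.91 -10.58 207.91] yaw -176.76 meas [582.8  -10.59 207.71] rotdiff [-0.0004  0.      0.    ] F [ 0.6 -0.3 -2.1] M [ 0.01  0.06 -0.04] w 11.3
```

View pics/g5.png

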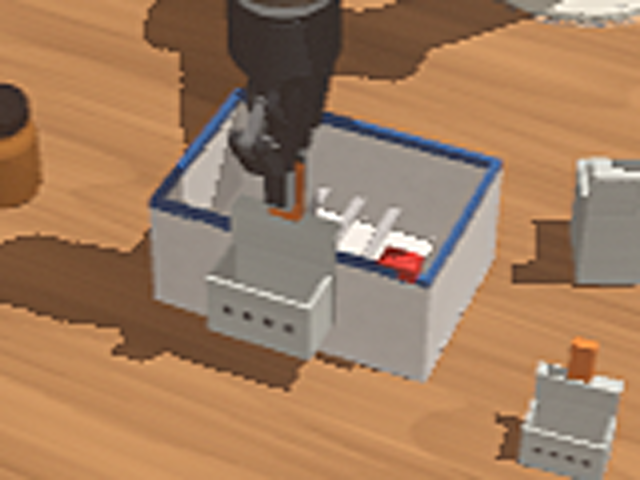

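Prong tip is past the rim's top without contact. I'll keep lowering to just above the expected seat (TCP ≈190.6).

>>> apply_moves(increments=[[[0,0,0.02,0,0,0,-1],[0,0,0.04,0,0,0,-1],[0,0,0.06,0,0,0,-1],[0,0,0.06,0,0,0,-1]]])

```text
clock: 17.55
position: [582.7, -10.6, 201.4]
ee_rot: [0.727, -0.687, -0.0, 0.0]
contact_force: [0.4, -0.9, -2.8]
gripper_width: 10.9
```

>>> apply_moves(increments=[[[0,0,0.02,0,0,0,-1],[0,0,0.04,0,0,0,-1],[0,0,0.06,0,0,0,-1],[0,0,0.07,0,0,0,-1],[0,0,0.07,0,0,0,-1]]])

```text
clock: 18.05
position: [582.8, -10.6, 194.7]
ee_rot: [0.727, -0.687, -0.0, 0.0]
contact_force: [-0.2, -0.0, -2.2]
gripper_width: 11.1
```

Run:
```python
from h import *
did([0,0,.06,0,0,0],[0,0,.07,0,0,0])
```

```text
t 18.05 cmd [582.91 -10.58 194.91] yaw -176.76 meas [582.78 -10.6  194.66] rotdiff [-0.0005  0.0001 -0.    ] F [-0.2 -0.  -2.2] M [-0.04  0.04 -0.  ] w 11.1
```

Still free at 194.7. Now down in 1 mm steps, watching Fz.

>>> apply_moves(increments=[[[0,0,0.01,0,0,0,-1],[0,0,0.02,0,0,0,-1],[0,0,0.03,0,0,0,-1],[0,0,0.03,0,0,0,-1]]])

```text
clock: 18.45
position: [582.8, -10.6, 191.8]
ee_rot: [0.727, -0.687, -0.0, 0.0]
contact_force: [0.9, 0.4, -3.3]
gripper_width: 11.4
```

>>> apply_moves(increments=[[[0,0,0.01,0,0,0,-1],[0,0,0.01,0,0,0,-1]]])

```text
clock: 18.65
position: [582.8, -10.6, 190.8]
ee_rot: [0.727, -0.687, -0.0, 0.0]
contact_force: [0.3, 0.3, -2.5]
gripper_width: 11.1
```

>>> apply_moves(increments=[[[0,0,0.005,0,0,0,-1],[0,0,0.005,0,0,0,-1]]])

```text
clock: 18.85
position: [582.9, -10.6, 190.7]
ee_rot: [0.727, -0.687, 0.0, -0.0]
contact_force: [-0.0, -0.4, -1.8]
gripper_width: 11.3
```

Run:
```python
from h import *
did([0,0,.03,0,0,0],[0,0,.01,0,0,0],[0,0,.005,0,0,0])
```

```text
t 18.85 cmd [582.91 -10.58 190.41] yaw -176.76 meas [582.92 -10.59 190.65] rotdiff [ 0.0002  0.0001 -0.0001] F [-0.  -0.4 -1.8] M [0.03 0.21 0.  ] w 11.3
```

>>> apply_moves(increments=[[[0,0,0.005,0,0,0,-1],[0,0,0.005,0,0,0,-1]]])

```text
clock: 19.05
position: [582.9, -10.6, 190.6]
ee_rot: [0.727, -0.687, 0.0, -0.0]
contact_force: [-2.2, -0.2, 2.8]
gripper_width: 11.4
```

Run:
```python
from h import *
did([0,0,.005,0,0,0])
for n in("wrist","scene"):
  p=arm.get_image(n); im=p["img"][:,:,::-1]
  if n=="scene": im=cv2.resize(im[130:250,230:390],None,fx=4,fy=4,interpolation=cv2.INTER_CUBIC)
  cv2.imwrite(f"pics/h_{n}.png",im)
```

```text
t 19.05 cmd [582.91 -10.58 189.91] yaw -176.76 meas [582.93 -10.59 190.62] rotdiff [ 0.0004  0.0002 -0.0003] F [-2.2 -0.2  2.8] M [ 0.15  0.65 -0.02] w 11.4
```

View pics/h_wrist.png

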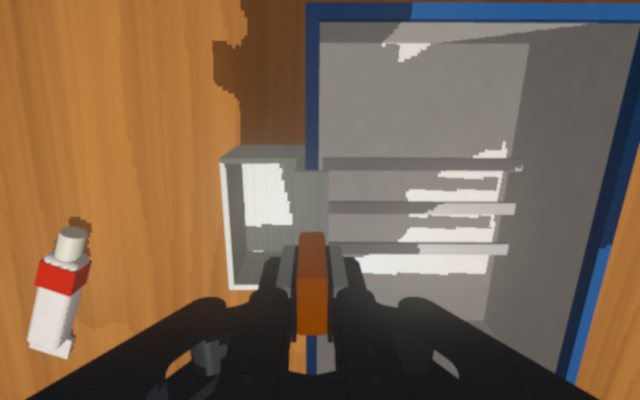

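View pics/h_scene.png

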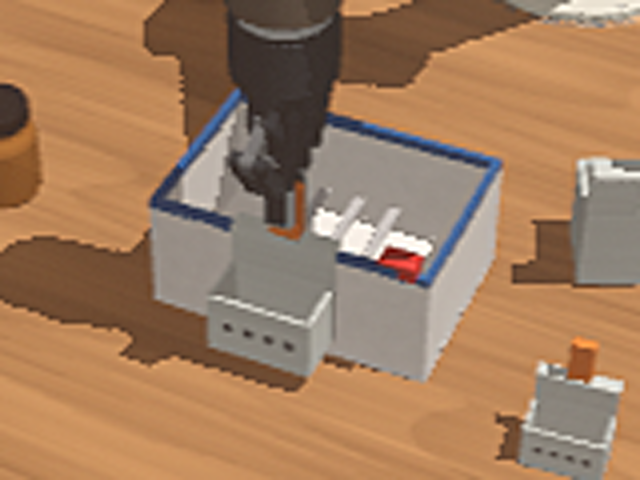

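>>> apply_moves(increments=[[[0,0.004,-0.003,0,0,0,-1],[0,0.004,-0.003,0,0,0,-1]]])

```text
clock: 19.35
position: [582.8, -10.6, 190.6]
ee_rot: [0.727, -0.687, 0.0, -0.0]
contact_force: [-0.9, -1.0, 2.9]
gripper_width: 11.1
```

Run:
```python
from h import *
did([0,.004,-.003,0,0,0])
```

```text
t 19.35 cmd [582.51 -10.61 190.21] yaw -176.76 meas [582.85 -10.58 190.6 ] rotdiff [ 0.0012  0.     -0.0002] F [-0.9 -1.   2.9] M [ 0.07  0.39 -0.02] w 11.1
```

>>> apply_moves(increments=[[[-0.02,0,0,0,0,0,-1],[-0.04,0,0,0,0,0,-1],[-0.06,0,0,0,0,0,-1],[-0.08,0,0,0,0,0,-1],[-0.1,0,0,0,0,0,-1],[-0.1,0,0,0,0,0,-1]]])

```text
clock: 19.95
position: [582.2, -0.3, 190.6]
ee_rot: [0.727, -0.687, 0.0, -0.0]
contact_force: [-0.9, -2.8, 5.4]
gripper_width: 11.2
```

Run:
```python
from h import *
did([-.1,0,0,0,0,0])
```

```text
t 19.95 cmd [581.94  -0.62 190.21] yaw -176.76 meas [ 5.8222e+02 -3.3000e-01  1.9061e+02] rotdiff [ 0.001  -0.     -0.0004] F [-0.9 -2.8  5.4] M [-0.61 -0.   -0.04] w 11.2
```

>>> apply_moves(increments=[[[0,0,-0.005,0,0,0,-1],[-0.02,0,-0.005,0,0,0,-1],[-0.04,0,-0.005,0,0,0,-1],[-0.06,0,-0.005,0,0,0,-1],[-0.08,0,-0.005,0,0,0,-1],[-0.1,0,-0.005,0,0,0,-1]]])

```text
clock: 20.55
position: [581.3, 9.5, 190.6]
ee_rot: [0.727, -0.687, -0.0, 0.0]
contact_force: [0.6, -2.6, 2.3]
gripper_width: 11.2
```

Run:
```python
from h import *
did([-.1,0,-.005,0,0,0])
```

```text
t 20.55 cmd [581.38   9.36 190.71] yaw -176.76 meas [581.26   9.54 190.61] rotdiff [-0.0003 -0.      0.    ] F [ 0.6 -2.6  2.3] M [-0.7  -0.06 -0.06] w 11.2
```

>>> apply_moves(increments=[[[-0.02,0,-0.002,0,0,0,-1],[-0.04,0,-0.002,0,0,0,-1],[-0.06,0,-0.002,0,0,0,-1],[-0.08,0,-0.002,0,0,0,-1],[-0.1,0,-0.002,0,0,0,-1],[-0.1,0,-0.002,0,0,0,-1]]])

```text
clock: 21.15
position: [580.7, 19.9, 190.6]
ee_rot: [0.727, -0.687, -0.0, -0.0]
contact_force: [0.5, -0.8, 0.3]
gripper_width: 11.7
```

Run:
```python
from h import *
did([-.1,0,-.002,0,0,0])
for n in("wrist","scene"):
  p=arm.get_image(n); im=p["img"][:,:,::-1]
  if n=="scene": im=cv2.resize(im[130:250,230:390],None,fx=4,fy=4,interpolation=cv2.INTER_CUBIC)
  cv2.imwrite(f"pics/i_{n}.png",im)
```

```text
t 21.15 cmd [580.82  19.35 190.91] yaw -176.76 meas [580.69  19.89 190.63] rotdiff [-0.0002 -0.0006 -0.0002] F [ 0.5 -0.8  0.3] M [-0.02 -0.22 -0.06] w 11.7
```

View pics/i_scene.png

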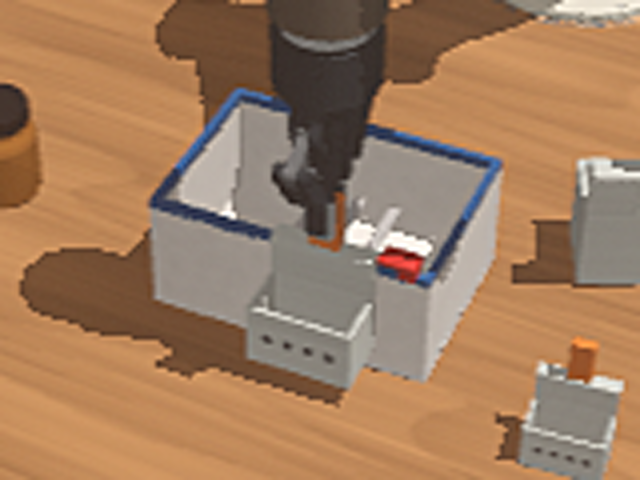

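>>> apply_moves(increments=[[[-0.02,0,0,0,0,0,-1],[-0.04,0,0,0,0,0,-1],[-0.06,0,0,0,0,0,-1],[-0.08,0,0,0,0,0,-1],[-0.1,0,0,0,0,0,-1],[-0.1,0,0,0,0,0,-1]]])

```text
clock: 21.85
position: [580.1, 29.8, 190.6]
ee_rot: [0.727, -0.687, -0.0, -0.0]
contact_force: [0.5, 0.4, -2.9]
gripper_width: 11.0
```

Run:
```python
from h import *
did([-.1,0,0,0,0,0])
p=arm.get_image("scene"); im=p["img"][:,:,::-1]
im=cv2.resize(im[160:230,290:370],None,fx=8,fy=8,interpolation=cv2.INTER_CUBIC)
cv2.imwrite(f"pics/j_scene.png",im)
```

```text
t 21.85 cmd [580.25  29.33 190.91] yaw -176.76 meas [580.13  29.78 190.64] rotdiff [-0.0002 -0.0004 -0.0002] F [ 0.5  0.4 -2.9] M [ 0.22 -0.31 -0.03] w 11.0
```

View pics/j_scene.png

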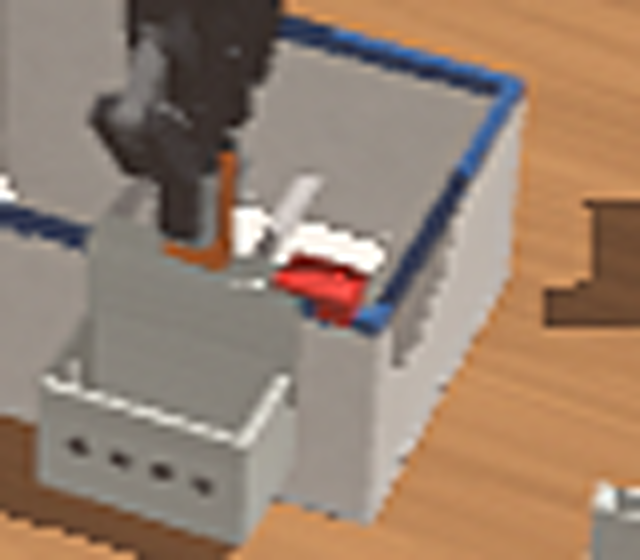

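>>> apply_moves(increments=[[[0,0,0.004,0,0,0,-1],[-0.01,0,0.004,0,0,0,-1],[-0.02,0,0.004,0,0,0,-1],[-0.03,0,0.004,0,0,0,-1],[-0.04,0,0.004,0,0,0,-1],[-0.05,0,0.004,0,0,0,-1]]])

```text
clock: 22.5
position: [579.9, 34.2, 190.6]
ee_rot: [0.727, -0.687, 0.0, 0.0]
contact_force: [0.7, -1.9, -0.4]
gripper_width: 10.8
```

Run:
```python
from h import *
did([-.05,0,.004,0,0,0])
```

```text
t 22.50 cmd [579.97  34.32 190.51] yaw -176.76 meas [579.91  34.25 190.62] rotdiff [-0.0001  0.0002 -0.    ] F [ 0.7 -1.9 -0.4] M [-0.35 -0.14 -0.03] w 10.8
```

>>> apply_moves(increments=[[[-0.01,0,0,0,0,0,-1],[-0.01,0,0,0,0,0,-1]]])

```text
clock: 22.7
position: [579.9, 35.4, 190.6]
ee_rot: [0.727, -0.687, -0.0, 0.0]
contact_force: [0.3, -0.7, 0.2]
gripper_width: 11.1
```

Run:
```python
from h import *
did([-.01,0,0,0,0,0])
```

```text
t 22.70 cmd [579.91  35.32 190.51] yaw -176.76 meas [579.86  35.44 190.63] rotdiff [-0.      0.     -0.0002] F [ 0.3 -0.7  0.2] M [-0.22 -0.01 -0.04] w 11.1
```

>>> apply_moves(increments=[[[-0.01,0,0,0,0,0,-1],[-0.01,0,0,0,0,0,-1]]])

```text
clock: 22.9
position: [579.8, 36.4, 190.6]
ee_rot: [0.727, -0.687, 0.0, 0.0]
contact_force: [-0.4, -1.2, 1.5]
gripper_width: 11.3
```

>>> apply_moves(increments=[[[-0.01,0,0,0,0,0,-1],[-0.01,0,0,0,0,0,-1]]])

```text
clock: 23.1
position: [579.8, 37.4, 190.6]
ee_rot: [0.727, -0.687, 0.0, 0.0]
contact_force: [0.7, -0.7, 1.8]
gripper_width: 11.1
```

Run:
```python
from h import *
did([-.01,0,0,0,0,0],[-.01,0,0,0,0,0])
```

```text
t 23.10 cmd [579.8   37.32 190.51] yaw -176.76 meas [579.75  37.38 190.6 ] rotdiff [-0.0001  0.0001 -0.0002] F [ 0.7 -0.7  1.8] M [-0.35  0.08 -0.  ] w 11.1
```

>>> apply_moves(increments=[[[-0.006,0,0,0,0,0,-1],[-0.006,0,0,0,0,0,-1]]])

```text
clock: 23.3
position: [579.7, 37.9, 190.6]
ee_rot: [0.727, -0.687, 0.0, 0.0]
contact_force: [-1.2, -0.8, 2.3]
gripper_width: 11.5
```

Run:
```python
from h import *
did([-.006,0,0,0,0,0])
```

```text
t 23.30 cmd [579.77  37.92 190.51] yaw -176.76 meas [579.75  37.94 190.59] rotdiff [ 0.      0.0001 -0.0002] F [-1.2 -0.8  2.3] M [-0.43  0.07 -0.  ] w 11.5
```

>>> apply_moves(increments=[[[-0.006,0,-0.002,0,0,0,-1],[-0.006,0,-0.002,0,0,0,-1]]])

```text
clock: 23.5
position: [579.7, 38.4, 190.6]
ee_rot: [0.727, -0.687, 0.0, 0.0]
contact_force: [0.2, -2.3, 0.7]
gripper_width: 11.0
```

Run:
```python
from h import *
did([-.006,0,-.002,0,0,0])
```

```text
t 23.50 cmd [579.73  38.52 190.71] yaw -176.76 meas [579.71  38.39 190.65] rotdiff [-0.0001  0.0003  0.    ] F [ 0.2 -2.3  0.7] M [-0.72 -0.1  -0.03] w 11.0
```

>>> apply_moves(increments=[[[-0.006,0,0,0,0,0,-1],[-0.006,0,0,0,0,0,-1]]])

```text
clock: 23.7
position: [579.7, 38.5, 190.7]
ee_rot: [0.727, -0.687, 0.0, 0.0]
contact_force: [1.0, -4.8, 0.3]
gripper_width: 11.0
```

Run:
```python
from h import *
did([-.006,0,0,0,0,0])
```

```text
t 23.70 cmd [579.7   39.11 190.71] yaw -176.76 meas [579.7   38.53 190.7 ] rotdiff [-0.0003  0.0011 -0.    ] F [ 1.  -4.8  0.3] M [-1.43 -0.22 -0.05] w 11.0
```

>>> apply_moves(increments=[[[-0.006,0,0,0,0,0,-1],[-0.006,0,0,0,0,0,-1]]])

```text
clock: 23.9
position: [579.7, 38.6, 190.7]
ee_rot: [0.727, -0.687, 0.0, 0.001]
contact_force: [1.1, -7.4, 1.2]
gripper_width: 11.0
```

Run:
```python
from h import *
did([-.006,0,0,0,0,0])
```

```text
t 23.90 cmd [579.66  39.71 190.71] yaw -176.76 meas [579.7   38.63 190.74] rotdiff [-0.0005  0.0018  0.0001] F [ 1.1 -7.4  1.2] M [-1.91 -0.41  0.  ] w 11.0
```

>>> apply_moves(increments=[[[0.008,0,0,0,0,0,-1],[0.008,0,0,0,0,0,-1]]])

```text
clock: 24.1
position: [579.7, 38.5, 190.7]
ee_rot: [0.727, -0.687, 0.0, 0.0]
contact_force: [0.5, -4.9, 1.1]
gripper_width: 11.1
```

Run:
```python
from h import *
did([.008,0,0,0,0,0])
for n in("wrist","scene"):
  p=arm.get_image(n); im=p["img"][:,:,::-1]
  if n=="scene": im=cv2.resize(im[150:250,270:390],None,fx=6,fy=6,interpolation=cv2.INTER_CUBIC)
  cv2.imwrite(f"pics/k_{n}.png",im)
```

```text
t 24.10 cmd [579.71  38.92 190.71] yaw -176.76 meas [579.7   38.47 190.69] rotdiff [-0.0002  0.0006  0.0002] F [ 0.5 -4.9  1.1] M [-1.4  -0.23 -0.03] w 11.1
```

View pics/k_scene.png

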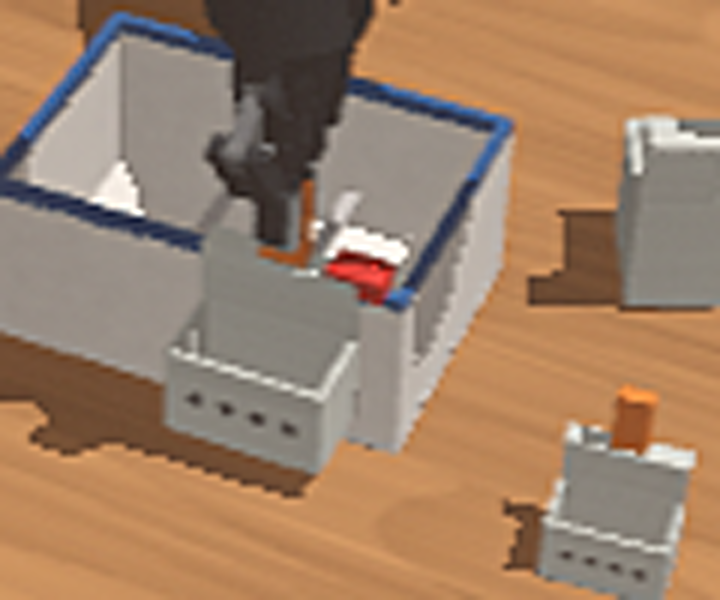

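View pics/k_wrist.png

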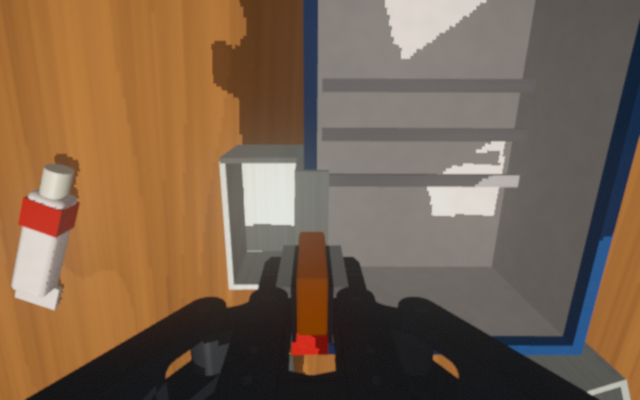

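>>> apply_moves(increments=[[[0,0,0,0,0,0,-0.7],[0,0,0,0,0,0,-0.6],[0,0,0,0,0,0,-0.4],[0,0,0,0,0,0,-0.2],[0,0,0,0,0,0,0],[0,0,0,0,0,0,0]]])

```text
clock: 24.8
position: [579.7, 39.1, 190.7]
ee_rot: [0.727, -0.687, -0.0, -0.0]
contact_force: [-0.2, -0.2, 0.6]
gripper_width: 42.6
```

Run:
```python
from h import *
st()
for n in("wrist","scene"):
  p=arm.get_image(n); im=p["img"][:,:,::-1]
  if n=="scene": im=cv2.resize(im[150:250,270:390],None,fx=6,fy=6,interpolation=cv2.INTER_CUBIC)
  cv2.imwrite(f"pics/l_{n}.png",im)
```

```text
t 24.80 cmd [579.71  38.92 190.71] yaw -176.76 meas [579.69  39.07 190.72] rotdiff [ 0.     -0.0001 -0.0002] F [-0.2 -0.2  0.6] M [-0.02  0.02 -0.  ] w 42.6
```

View pics/l_scene.png

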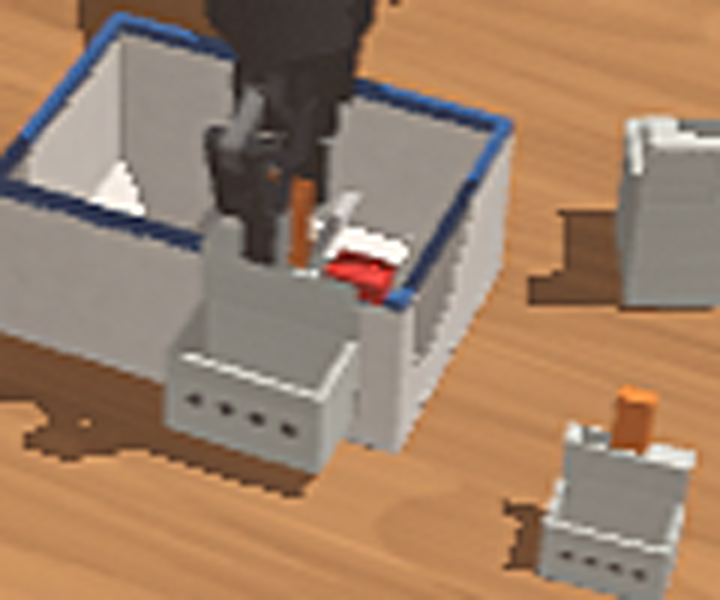

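View pics/l_wrist.png

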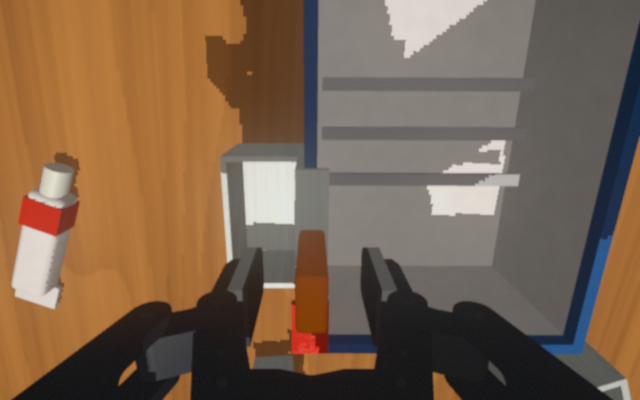

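>>> apply_moves(increments=[[[0,0,-0.1,0,0,0,0],[0,0,-0.25,0,0,0,0],[0,0,-0.5,0,0,0,0],[0,0,-0.8,0,0,0,0],[0,0,-1,0,0,0,0],[0,0,-1,0,0,0,0]]])

```text
clock: 25.5
position: [581.1, 39.1, 295.2]
ee_rot: [0.727, -0.687, 0.002, -0.004]
contact_force: [0.5, -1.1, 0.7]
gripper_width: 42.6
```

>>> apply_moves(increments=[[[0.1,0,-0.3,0,0,0,0],[0.4,0.1,-0.5,0,0,0,0],[0.8,0.2,-0.5,0,0,0,0],[0.8,0.2,-0.5,0,0,0,0],[0.8,0.2,-0.5,0,0,0,0]]])

```text
clock: 26.0
position: [563.7, -42.8, 340.3]
ee_rot: [0.726, -0.688, -0.0, 0.0]
contact_force: [0.5, -0.2, 0.3]
gripper_width: 42.6
```

Run:
```python
from h import *
np.set_printoptions(precision=1,suppress=True)
did([0,0,-1,0,0,0],[.8,.2,-.5,0,0,0])
for n in("wrist","scene","top"):
  p=arm.get_image(n); im=p["img"][:,:,::-1]
  if n=="scene": im=cv2.resize(im[140:290,220:440],None,fx=3.6,fy=3.6,interpolation=cv2.INTER_CUBIC)
  if n=="top": im=cv2.resize(im[110:260,190:450],None,fx=3,fy=3,interpolation=cv2.INTER_CUBIC)
  cv2.imwrite(f"pics/m_{n}.png",im)
  if n=="scene":
    for l in("cup_seat","cup_grip","rim_home"): print(l,[(np.array(d["at"]),round(d["conf"],2),atz(p,d["at"],100 if l!="cup_grip" else 135)) for d in arm.mark_of(l,p)])
```

```text
t 26.00 cmd [564.3 -42.1 340.7] yaw -176.76 meas [563.7 -42.9 340.3] rotdiff [-0. -0.  0.] F [ 0.5 -0.2  0.3] M [0. 0. 0.] w 42.6
cup_seat [(array([316.5, 195.1]), 0.96, array([587.8,  41.2, 100. ])), (array([373.5, 225.1]), 0.9, array([625.2, 226.4, 100. ])), (array([393.3, 173.8]), 0.68, array([398.1, 202.1, 100. ]))]
cup_grip [(array([397.9, 158.1]), 0.9, array([364.4, 200.2, 135. ])), (array([375.9, 218.9]), 0.81, array([635.4, 233.2, 135. ])), (array([315.5, 183. ]), 0.73, array([579.2,  33.2, 135. ]))]
rim_home [(array([314.7, 189.1]), 0.57, array([567.2,  25.3, 100. ]))]
```

View pics/m_scene.png

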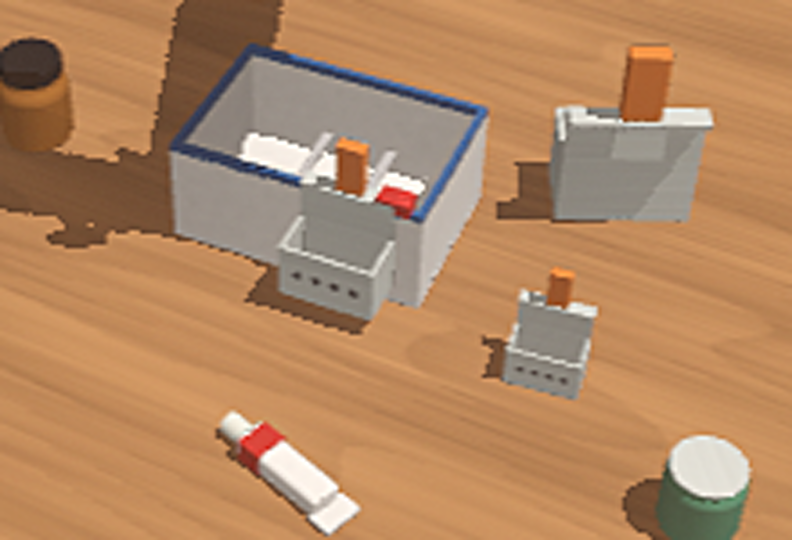

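View pics/m_wrist.png

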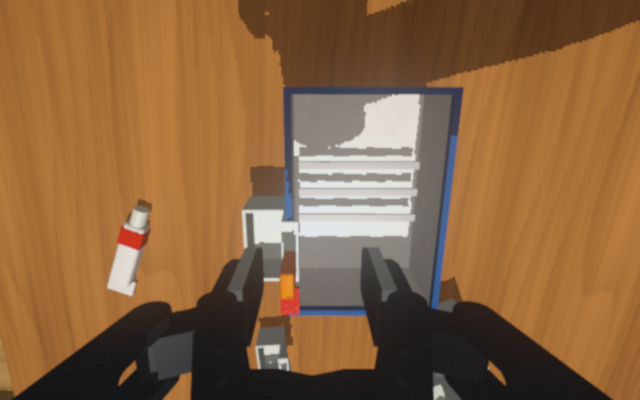

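View pics/m_top.png

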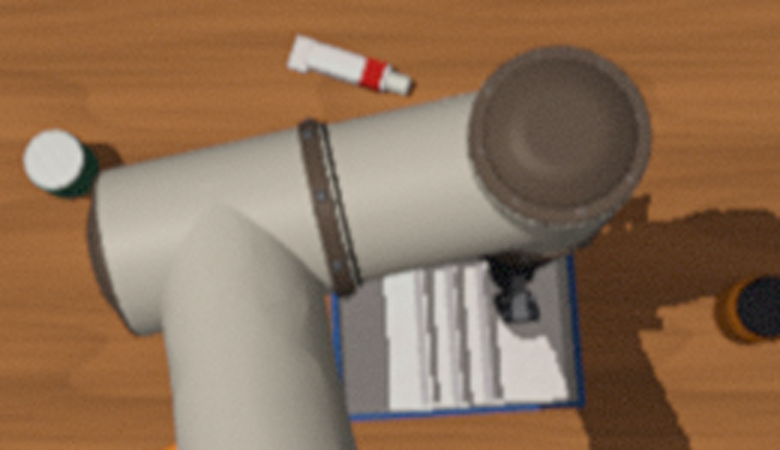

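Run:
```python
from h import *
print(arm.job_done()); st()
```

```text
the job is handed in; nothing more can be done
None
the job is handed in; nothing more can be done
```

The middle-sized cup is hanging on the tub's far rim at the keeper's stop, and I handed the job in at 26 s of the 72 s allowed.

**What I did**
1. **Pick up:** I pinched the cup by its orange tab and carried it to the outside of the far wall.
2. **Centre on the rim:** I touched the cup's back face lightly against the wall (about 4 N) to centre the slot on the rim.
3. **Hang:** I lowered it onto the free stretch. Contact came at the height expected for a bridge sitting on the rim.
4. **Slide and release:** I slid it about 49 mm along the rim under the keeper until the stop pushed back. The force reached 7.4 N and I eased it to about 5 N, then opened the gripper and backed away.

**What the last checks showed**
- **Position:** the arm stopped where I had calculated the stop would be. The final pictures show the cup hooked and upright, with its bridge end at the keeper's tongue.
- **Forces:** every reading stayed under about 10 N, but I only read forces at the end of each move.
- **Bystanders:** the paint tube, tin and jar show no visible shift. I did not measure this.
- **Downward pressure:** at one point in the slide it dropped to about zero. The measured height did not change, and I pressed it down again before it met the stop.

**What I could not confirm**
- **Contact after release:** the pictures are too coarse to confirm that the cup still touches the stop to within a millimetre.
- **Network marks:** the last single-view network marks were 6 to 14 mm off (for example, the seat at x = 588 against the arm's 580). I relied on the arm's own position and the forces instead.

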